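# Pull-test a resoldered strap ring with the spring scale

## Robot

A 6-joint arm with a two-finger parallel gripper is mounted at the origin on the work surface. World frame = base frame: x ahead of the robot, y to its left, z up, the work surface at z = 0. Lengths are in m, angles in rad, forces in N, time in s.
With the tool pointing down it reaches from about 0.275 to 0.875 m from the base axis. Payload 12.5 kg.
Tool frame: the origin (TCP) lies at the very end of the fingers, on their centre line; the grasp point (between the pads) lies 19 mm behind it; z points along the fingers, y is the direction in which the jaws open and shut (so a half turn about z gives the same grasp; the last joint's range is limited). The gripper opens to 85 mm and grips with 20 to 120 N. Pads are 22 mm wide; open, the fingers measure 114 mm over their backs; the gripper's body (76 mm by 85 mm) begins 54 mm behind the grasp point. The pads swing forward as they close: fully open they stand 13 mm farther back than shut.
Start: joints at [1.047, 0.351, 1.652, -0, 1.139, -0.085], TCP at [0.234, 0.498, 0.2] pointing down, gripper open.
Joint ranges: [-2.75, 2.75], [-0.79, 2.1], [0.01, 2.65], [-1.57, 4.71], [0.07, 3.14], [-2.87, 2.87]. Speed limits (rad/s): [2.22, 2.22, 2.79, 3.14, 3.14, 3.14].

## Interface

Orientations are given as a rotation vector (axis times angle).
In Python, from rig import manip gives the robot as it stands.
- The arm moves only by the tool carry_out, never from a script. Its argument "motion" is a list of rows, each a list of 2 entries, a list of its own where there are three numbers: the shift along the world's x, y, z in m, then the turn about the world's z in degrees. A call has 1 to 5 rows; each row is the pose to reach, as a shift and turn from the pose measured when the call began; what a row does not reach only later rows make up. A row lasts 1/12 s, in which the tool goes at most 41.7 mm and 7.16 degrees, less where a joint would pass 70% of its speed; a pose out of reach is approached as far as the arm can. A call with a gripper value outside its range is refused whole. "jaw" is the gripper command: -1 is shut, 1 is fully open, values between are in proportion, set as the call begins (left out, the last holds). The fingers move at their own pace and stop on an object; the grip force is fixed at half the most. Time passes only in rows, so rows that repeat a pose let the fingers close. It gives the time, the measured TCP pose, the force and the opening at its end, in the units of the state.
- manip.read_state(): the state, without advancing time (a new reading comes with each control period).
- manip.capture(name): name is "side" or "top"; returns the picture (384x512x3 uint8, blue, green, red); there is no depth.
- manip.camera_info(name): a dict with "K" (3x3 intrinsics, pixels), "view" (4x4, takes a point from world to camera coordinates). Camera axes: x right, y down, z forward; pixel columns grow to the right and rows downward; lengths in m; the calibration is good to about 2 mm. A picture is of the moment at which its call begins. camera_info takes no time and is no camera call.
- manip.job_done(): hands the job in, once; it reports no verdict.
The state is a dict: "clock": time; "joint_pos": joint angles; "joint_vel": joint speeds; "joint_efforts": joint torques, N m; "position": TCP position; "eef_rot": TCP orientation; "wrist_force": force on the tool from outside, world axes, zero at the start; "moment": the same for the moment, N m; "grip_width": opening from 0.0 (shut) to 1.0 (fully open).
Only numpy, scipy, OpenCV 4.12 (cv2) and the standard library are available. Lean on these libraries where they do the work, as an engineer would, in place of code of your own. Each camera call takes 0.05 s, during which the arm holds its last target.

## Task

The strap ring on the clamped saxophone tube has just been resoldered: pull-test it. Take the flat handle of the leaning spring scale and draw it out along its own slope until its index is level with the set pointer, hold it there for two seconds without overshooting the pointer, then ease the scale back fully home, without letting it fly back, and let go. Do not shift the set pointer, and leave the flute, the burner and the jar beside it as they are.

Things in the scene. Friction and masses are not known exactly. Their poses are not given: they have to be found in the camera images.
- stand: Pull-test stand bolted to the bench. Dark steel base plate 12 mm thick, 250 mm along its y, from 130 mm in front (-x, roughly towards the robot) to 70 mm behind the origin. Origin: on the bench under the axis of the clamped brass saxophone tube (57 mm thick, 290 mm long along y, axis 70 mm up; clamp nuts 123 mm high). The scale rises from the tube leaning to the stand's -x.
- scale_handle (a point): Centre of the black flat-sided handle at the scale's upper end, 60 mm wide along its y, 40 mm long along its z, 18 mm thick along its x. Own z: the pull direction, up the slope, 0.50 rad (29 degrees) from vertical, leaning to the stand's -x; own y: the stand's y, level; own x: square to the flats. At home 237 mm from the tube axis and 278 mm above the bench. Moves with the scale.
- guide_bush (a point): Top of the brass guide bush (48 mm across) in which the 32 mm barrel slides, on the scale's axis, 52 mm below the handle centre at home. A 50 mm wide steel column carries it along the scale's underside and ends level with it; above are only the barrel's end, a 14 mm neck 18 mm long and the handle. Does not move.
- light_post (a point): Foot of the 14 mm post, on the base plate's rear (+x), -y corner, that carries an LED light bar over the scale. The bar is aluminium, level, 34 mm wide (stand's x), 190 mm long (y), its middle at stand x -102, y -40 mm, its underside 550 mm above the bench, so 272 mm straight above the handle at home: a tool held upright over the handle runs into it.
- scale (a joint): How far the scale is drawn out (m): 0 home on its stop, at most 0.075, growing up the slope. Spring 200 N/m with about 1 N preload; barrel and handle together weigh 0.16 kg; it flies home by itself when let go.
- scale_index (a point): Free tip of the scale's index, a thin dark finger on the barrel's lower rim pointing to the stand's +y, 33 mm beside the scale's axis, 160 mm below the handle centre along the scale. Axes as the handle's. Moves with the scale over a graduated aluminium plate beside the barrel: one line per 5 mm = 1 N, a longer line each 5 N.
- set_tip (a point): Tip of the set pointer: a dark steel rider, 12 x 12 x 10 mm with a brass thumbscrew, clamped on the outer (+y) edge of the graduated plate, its 4 mm tall tip pointing at the barrel. Axes as the handle's. Index and pointer are level when their tips meet side by side, at equal places along the slope.
- set_pointer (a joint): Where the set pointer is clamped, measured as joint scale is (m): the index is level with it when joint scale has the same value. 0.025 to 0.060, which is 5 to 12 N above preload. Stiff; not to be moved.
- flute: Silver flute body joint lying on the bench, 370 mm long along its x, about 25 mm high; origin under its middle. Leave alone.
- burner: Brass spirit burner, 84 mm across, 90 mm high, on the bench near the stand's +y end; origin under its centre. Leave alone.
- jar: Small open white ceramic jar, 68 mm across, 48 mm high, on the bench near the stand's -y end; origin under its centre. Leave alone.

How it is judged:
On the way, in this order (a step that is already met when the one before it is completed fails the run):
1. the scale is drawn out until its index is level with the set pointer (within 4 mm along the slope) and held there for 1.5 s (z of scale_index in the frame of set_tip between -0.004 and 0.004 m), for 1.5 s.
2. the scale is eased back home (value of joint scale below 0.003 m), for 0.2 s.
At the end, for the whole second after the job is handed in: The scale has been held level with the set pointer (within 4 mm) for 1.5 s, is back home (within 3 mm of its stop) and at rest; the set pointer is where it was (within 4 mm); flute, burner and jar are where they were (within 30 mm) and upright (value of joint scale below 0.003 m and velocity of joint scale between -0.02 and 0.02 m/s and distance of set_tip from where it was at the start of the episode below 0.004 m and distance of each of flute, burner, jar from where it was at the start of the episode below 0.03 m and angle between each of burner, jar's own z axis and vertical below 0.2 rad); the robot touches nothing.
It fails at once if the index is pulled more than 7 mm past the set pointer (the joint is overloaded) (z of scale_index in the frame of set_tip above 0.007 m).
It fails at once if the scale is let fly back (faster than 0.45 m/s) (velocity of joint scale below -0.45 m/s).
It fails at once if the set pointer is shifted by more than 4 mm (distance of set_tip from where it was at the start of the episode above 0.004 m).
It fails at once if the flute, the burner or the jar is disturbed (moved more than 30 mm, or burner or jar tipped more than 0.2 rad) (distance of any of flute, burner, jar from where it was at the start of the episode above 0.03 m or angle between any of burner, jar's own z axis and vertical above 0.2 rad).
It also fails if it takes over 48 s, if anything falls off the work surface, if the arm or the gripper's body presses on something with over 40 N, if the wrist force passes 120 N, or if a joint passes its speed limit or range.

## Working session

There is one attempt and no reset: what is moved stays moved. The work goes in short steps, Python scripts to look and compute and a tool call to move; the robot and the scene stay as the last step left them, time stands still between calls to the robot, and variables do not carry over. Pictures are saved under pics/ and viewed, and the job is handed in when it is done.

Besides the shell and the picture viewer there is one more tool, called after "Call:" as name(argument=value, ...) on one line, values as JSON. carry_out: Moves the arm, as the interface text tells. Its arguments: {"type":"object","properties":{"motion":{"type":"array"},"jaw":{"type":"number"}},"required":["motion"]}

```bash
mkdir -p pics; ls
python3 - <<'E'
from rig import manip
import cv2,numpy as np
for n in("side","top"):
    im=manip.capture(n); cv2.imwrite(f"pics/{n}0.png",im)
    c=manip.camera_info(n);print(n,np.round(c["K"],2).tolist(),np.round(c["view"],4).tolist())
s=manip.read_state();print({k:np.round(v,3).tolist() for k,v in s.items()})
E
```

```text
pics
side [[414.85, 0.0, 255.03], [0.0, 414.85, 191.66], [0.0, 0.0, 1.0]] [[0.9953, -0.0966, 0.0011, -0.5575], [-0.0602, -0.6291, -0.775, 0.2242], [0.0755, 0.7713, -0.632, 1.1358], [0.0, 0.0, 0.0, 1.0]]
top [[408.22, 0.0, 262.32], [0.0, 408.22, 194.32], [0.0, 0.0, 1.0]] [[-0.0144, -0.9999, 0.0023, 0.1134], [-0.9901, 0.014, -0.1398, 0.5605], [0.1397, -0.0043, -0.9902, 1.4403], [0.0, 0.0, 0.0, 1.0]]
{'clock': 0.1, 'joint_pos': [1.047, 0.351, 1.652, 0.0, 1.139, -0.085], 'joint_vel': [-0.002, -0.001, -0.002, 0.001, -0.001, 0.0], 'joint_efforts': [0.001, -50.684, -29.187, -0.0, 0.003, 0.0], 'position': [0.233, 0.498, 0.2], 'eef_rot': [-0.684, -3.066, 0.001], 'wrist_force': [-0.601, -0.17, -0.845], 'moment': [-0.011, -0.005, 0.055], 'grip_width': 0.998}
```

View pics/side0.png

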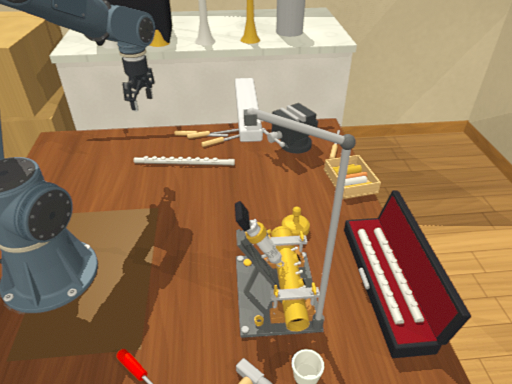

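View pics/top0.png

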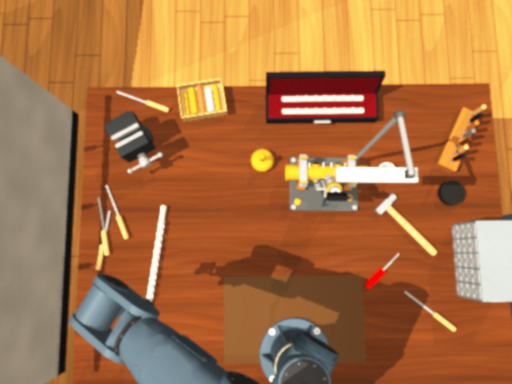

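Run:
```python
import cv2
a=cv2.imread("pics/side0.png");b=cv2.imread("pics/top0.png")
cv2.imwrite("pics/s1.png",cv2.resize(a[190:345,220:365],None,fx=5,fy=5,interpolation=cv2.INTER_CUBIC)[:775])
cv2.imwrite("pics/s1.png",cv2.resize(a[195:345,220:360],None,fx=4,fy=4,interpolation=cv2.INTER_CUBIC))
cv2.imwrite("pics/t1.png",cv2.resize(b[100:220,275:425],None,fx=5,fy=5,interpolation=cv2.INTER_CUBIC))
cv2.imwrite("pics/s2.png",cv2.resize(a[0:120,0:200],None,fx=4,fy=4,interpolation=cv2.INTER_CUBIC))
```

```text
(no output)
```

View pics/s1.png

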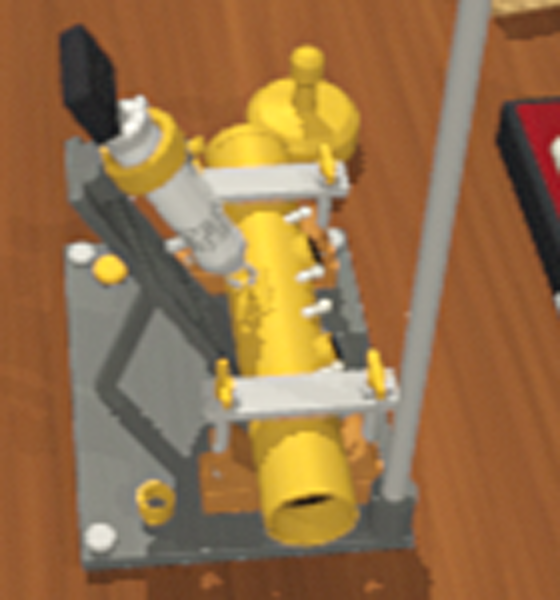

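View pics/t1.png

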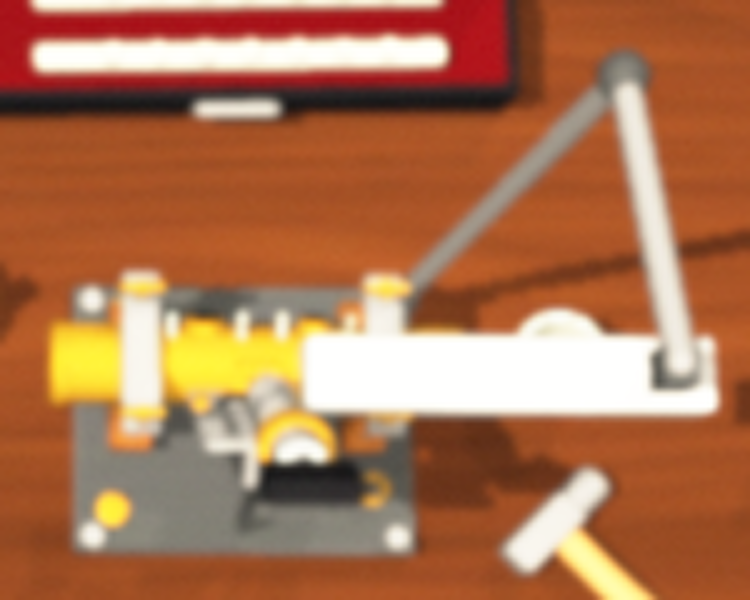

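View pics/s2.png

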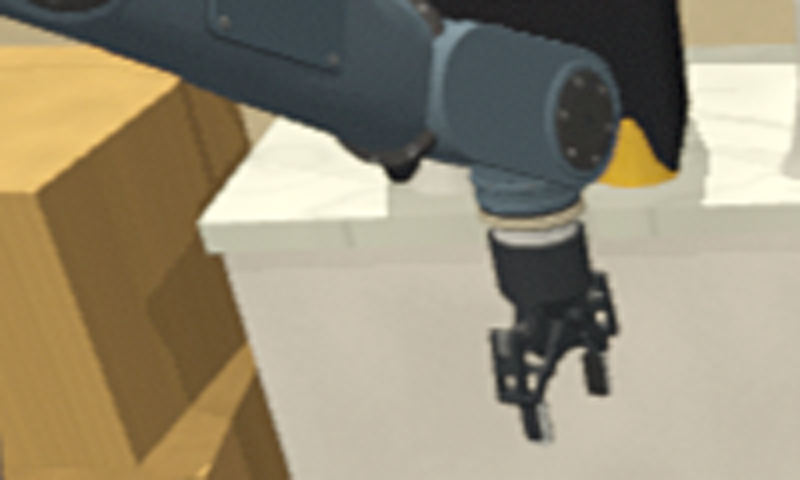

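```bash
cat > h.py <<'E'
import numpy as np
from rig import manip
def ray(n,u,v):
    c=manip.camera_info(n);K=np.array(c["K"]);V=np.array(c["view"]);R=V[:3,:3];o=-R.T@V[:3,3]
    return o,R.T@np.linalg.solve(K,[u,v,1.])
def onz(n,u,v,z):
    o,d=ray(n,u,v);return o+d*(z-o[2])/d[2]
def proj(n,p):
    c=manip.camera_info(n);K=np.array(c["K"]);V=np.array(c["view"]);q=K@(V[:3,:3]@p+V[:3,3]);return q[:2]/q[2]
E
cat > fit.py <<'E'
from h import *
from scipy.optimize import least_squares
obs=[]
T=lambda x,y:(275+x/5,100+y/5)
S=lambda x,y:(220+x/4,195+y/4)
obs+=[("top",T(75,287),(.07,.125,.012)),("top",T(75,553),(-.13,.125,.012)),("top",T(413,553),(-.13,-.125,.012)),
("side",S(82,560),(-.13,-.125,.012)),("side",S(413,543),(.07,-.125,.012)),("side",S(68,240),(-.13,.125,.012)),
]
# bar corners (underside/top thickness guess z .56)
bar=[("top",T(303,335),(-.085,.055,.565)),("top",T(303,411),(-.119,.055,.565)),("top",T(718,415),(-.119,-.135,.565)),("top",T(718,337),(-.085,-.135,.565))]
def W(p,q):
    x,y,t=q;return np.array([x+np.cos(t)*p[0]-np.sin(t)*p[1],y+np.sin(t)*p[0]+np.cos(t)*p[1],p[2]])
def f(q): return np.concatenate([proj(n,W(p,q))-uv for n,uv,p in obs])
r=least_squares(f,[.55,-.1,0]);q=r.x
if __name__=="__main__":
    print("stand",q,np.round(r.fun,1))
    for n,uv,p in bar: print("bar",np.round(proj(n,W(p,q))-uv,1))
    s,c=np.sin(.5),np.cos(.5)
    hd=W((-237*s/1e3,0,.07+.237*c),q);print("handle",hd)
    for n in("top","side"):
        for sy in(-.03,.03):
            for sz in(-.02,.02):
                for sx in (-.009,.009):
                    P=W((-.237*s+sx*c-sz*s,sy,.07+.237*c+sx*s+sz*c),q)
                    uv=proj(n,P);print(n,sx,sy,sz,np.round((uv-[275,100])*5 if n=="top" else (uv-[220,195])*4))
E
python3 fit.py
```

```text
stand [ 0.6337071  -0.12294504 -0.02846918] [-0.1 -0.9 -0.3 -0.8  0.1  0.1 -0.7  0.3  0.4 -0.6 -0.8  0.7]
bar [ 0.1 -0. ]
bar [ 0.3 -0.9]
bar [-1.4 -0.6]
bar [-1.9  0.7]
handle [ 0.52012929 -0.1197107   0.27798707]
top -0.009 -0.03 -0.02 [352. 483.]
top 0.009 -0.03 -0.02 [354. 455.]
top -0.009 -0.03 0.02 [364. 507.]
top 0.009 -0.03 0.02 [367. 478.]
top -0.009 0.03 -0.02 [254. 481.]
top 0.009 0.03 -0.02 [256. 454.]
top -0.009 0.03 0.02 [264. 505.]
top 0.009 0.03 0.02 [266. 477.]
side -0.009 -0.03 -0.02 [ 95. 150.]
side 0.009 -0.03 -0.02 [124. 138.]
side -0.009 -0.03 0.02 [ 58. 105.]
side 0.009 -0.03 0.02 [88. 91.]
side -0.009 0.03 -0.02 [90. 76.]
side 0.009 0.03 -0.02 [118.  63.]
side -0.009 0.03 0.02 [55. 31.]
side 0.009 0.03 0.02 [83. 17.]
```

Run:
```python
from h import *
p=np.array([.233,.498,0])
for z in np.arange(.2,.62,.04):
    print(round(z,2),np.round(proj("side",p+[0,0,z])*4))
for z in (.4,.46,.5): print(z,[np.round(proj("side",p+[0.05*a,0.05*b,z])*4) for a,b in((1,0),(-1,0),(0,1))])
```

```text
0.2 [581. 463.]
0.24 [573. 421.]
0.28 [565. 376.]
0.32 [556. 330.]
0.36 [547. 283.]
0.4 [538. 233.]
0.44 [528. 182.]
0.48 [518. 128.]
0.52 [508.  72.]
0.56 [497.  14.]
0.6 [486. -47.]
0.4 [array([604., 231.]), array([472., 235.]), array([546., 209.])]
0.46 [array([591., 153.]), array([456., 157.]), array([532., 133.])]
0.5 [array([582.,  98.]), array([444., 102.]), array([522.,  79.])]
```

Call:
carry_out(motion=[[[0.0,0.0,0.04],5],[[0.0,-0.02,0.08],10],[[0.01,-0.04,0.11],15],[[0.03,-0.07,0.135],20],[[0.05,-0.1,0.16],23.5]], jaw=1)

```text
clock: 0.52
position: [0.2814, 0.3996, 0.3587]
eef_rot: [0.035, 3.141, -0.001]
wrist_force: [0.8, 1.0, -1.1]
grip_width: 0.996
```

Call:
carry_out(motion=[[[0.02,-0.03,0.02],0],[[0.04,-0.06,0.04],0],[[0.06,-0.09,0.06],0],[[0.08,-0.12,0.08],0],[[0.1,-0.15,0.1],0]])

```text
clock: 0.93
position: [0.3818, 0.2479, 0.4596]
eef_rot: [0.035, 3.141, -0.001]
wrist_force: [0.4, -0.2, 0.9]
grip_width: 1.0
```

```bash
cat > st.py <<'E'
from h import *
from scipy.spatial.transform import Rotation as R
s=manip.read_state();r=R.from_rotvec(s["eef_rot"]).as_matrix()
print("t",round(s["clock"],2),"q",np.round(s["joint_pos"],3),"p",np.round(s["position"],4))
print("zaxis",np.round(r[:,2],3),"yaxis",np.round(r[:,1],3),"tilt deg",round(np.degrees(np.arccos(-r[2,2])),1),"F",np.round(s["wrist_force"],1),"w",round(float(s["grip_width"]),3))
E
python3 st.py
```

```text
t 0.93 q [ 4.740e-01  2.700e-02  1.429e+00 -1.000e-03  1.686e+00 -1.075e+00] p [0.3818 0.2479 0.4596]
zaxis [ 0.    -0.001 -1.   ] yaxis [ 0.022  1.    -0.001] tilt deg 0.0 F [ 0.4 -0.2  0.9] w 1.0
```

Call:
carry_out(motion=[[[0.012,-0.035,0.02],0],[[0.025,-0.07,0.04],0],[[0.04,-0.105,0.06],0],[[0.05,-0.14,0.08],0],[[0.06,-0.175,0.1],0]])

```text
clock: 1.35
position: [0.4408, 0.0746, 0.5584]
eef_rot: [-0.035, -3.141, 0.001]
wrist_force: [0.2, 0.7, -0.2]
grip_width: 0.999
```

Call:
carry_out(motion=[[[0.002,-0.013,0.03],0],[[0.004,-0.026,0.06],0],[[0.006,-0.039,0.09],0],[[0.006,-0.039,0.12],0],[[0.006,-0.039,0.15],0]])

```text
clock: 1.77
position: [0.4464, 0.0349, 0.7096]
eef_rot: [-0.037, -3.141, 0.001]
wrist_force: [0.2, -0.2, 0.9]
grip_width: 1.001
```

```bash
python3 st.py
```

```text
t 1.77 q [-2.600e-02  2.030e-01  6.160e-01 -1.000e-03  2.324e+00 -1.573e+00] p [0.4464 0.0349 0.7096]
zaxis [-0.    -0.001 -1.   ] yaxis [ 0.024  1.    -0.001] tilt deg 0.0 F [ 0.2 -0.2  0.9] w 1.001
```

Call:
carry_out(motion=[[[0.0,0.0,0.03],0],[[0.0,0.0,0.06],0],[[0.0,0.0,0.08],0],[[0.0,0.0,0.1],0],[[0.0,0.0,0.12],0]])

```text
clock: 2.18
position: [0.4291, 0.0331, 0.7832]
eef_rot: [-0.037, -3.139, -0.001]
wrist_force: [2.2, -0.3, -0.8]
grip_width: 0.998
```

```bash
python3 st.py
```

```text
t 2.18 q [-3.200e-02  4.290e-01  1.800e-02  2.000e-03  2.697e+00 -1.577e+00] p [0.4291 0.0331 0.7832]
zaxis [-0.002  0.001 -1.   ] yaxis [0.024 1.    0.001] tilt deg 0.1 F [ 2.2 -0.3 -0.8] w 0.998
```

Call:
carry_out(motion=[[[0.028,0.0,-0.03],0],[[0.056,0.0,-0.06],0],[[0.084,0.0,-0.09],0],[[0.112,0.0,-0.12],0],[[0.14,0.0,-0.15],0]])

```text
clock: 2.6
position: [0.5602, 0.0332, 0.6434]
eef_rot: [0.037, 3.138, 0.001]
wrist_force: [-0.2, -0.5, 0.8]
grip_width: 1.0
```

Call:
carry_out(motion=[[[0.028,0.0,-0.025],0],[[0.056,0.0,-0.05],0],[[0.084,-0.005,-0.075],0],[[0.112,-0.005,-0.1],0],[[0.14,-0.01,-0.12],0]])

```text
clock: 3.02
position: [0.7017, 0.0236, 0.5231]
eef_rot: [0.036, 3.134, 0.001]
wrist_force: [-0.8, -0.1, 1.3]
grip_width: 1.001
```

```bash
python3 st.py
```

```text
t 3.02 q [-3.300e-02  6.460e-01  4.320e-01  1.000e-03  2.056e+00 -1.580e+00] p [0.7017 0.0236 0.5231]
zaxis [ 0.007  0.001 -1.   ] yaxis [0.023 1.    0.001] tilt deg 0.4 F [-0.8 -0.1  1.3] w 1.001
```

Call:
carry_out(motion=[[[0.3,0.0,0.15],0],[[0.3,0.0,0.15],0],[[0.3,0.0,0.15],0],[[0.3,0.0,0.15],0],[[0.3,0.0,0.15],0]])

```text
clock: 3.43
position: [0.7495, 0.0206, 0.5208]
eef_rot: [0.036, 3.109, 0.003]
wrist_force: [-0.8, -0.3, 0.5]
grip_width: 0.997
```

```bash
python3 st.py
```

```text
t 3.43 q [-0.036  0.874  0.013  0.003  2.222 -1.581] p [0.7495 0.0206 0.5208]
zaxis [ 0.032  0.001 -0.999] yaxis [0.023 1.    0.002] tilt deg 1.9 F [-0.8 -0.3  0.5] w 0.997
```

Call:
carry_out(motion=[[[0.5,0.0,0.35],0],[[0.5,0.0,0.35],0],[[0.5,0.0,0.35],0],[[0.5,0.0,0.35],0],[[0.5,0.0,0.35],0]])

```text
clock: 3.85
position: [0.759, 0.0173, 0.5193]
eef_rot: [0.036, 3.082, 0.004]
wrist_force: [0.2, -0.0, -0.8]
grip_width: 1.0
```

```bash
python3 st.py
```

```text
t 3.85 q [-0.04   0.877  0.012  0.005  2.193 -1.585] p [0.759  0.0173 0.5193]
zaxis [ 0.059  0.002 -0.998] yaxis [0.023 1.    0.003] tilt deg 3.4 F [ 0.2 -0.  -0.8] w 1.0
```

Call:
carry_out(motion=[[[0.6,0.0,0.3],0]])

```text
clock: 3.93
position: [0.7681, 0.0168, 0.5166]
eef_rot: [0.035, 3.059, 0.005]
wrist_force: [0.1, 0.0, -0.3]
grip_width: 1.0
```

Call:
carry_out(motion=[[[0.6,0.0,0.3],0]])

```text
clock: 4.02
position: [0.778, 0.0161, 0.5137]
eef_rot: [0.035, 3.035, 0.006]
wrist_force: [0.8, 0.1, 0.3]
grip_width: 1.0
```

```bash
python3 st.py
```

```text
t 4.02 q [-0.042  0.886  0.012  0.008  2.137 -1.585] p [0.778  0.0161 0.5137]
zaxis [ 0.106  0.002 -0.994] yaxis [0.023 1.    0.005] tilt deg 6.1 F [0.8 0.1 0.3] w 1.0
```

Call:
carry_out(motion=[[[0.6,0.0,0.3],0]])

```text
clock: 4.1
position: [0.7875, 0.0156, 0.5113]
eef_rot: [0.035, 3.01, 0.007]
wrist_force: [0.4, -0.4, -0.4]
grip_width: 1.0
```

Call:
carry_out(motion=[[[0.6,0.0,0.3],0]])

```text
clock: 4.18
position: [0.797, 0.015, 0.5092]
eef_rot: [0.034, 2.986, 0.007]
wrist_force: [0.4, 0.3, -0.9]
grip_width: 0.999
```

Call:
carry_out(motion=[[[0.6,0.0,0.35],0]])

```text
clock: 4.27
position: [0.8052, 0.0145, 0.5089]
eef_rot: [0.034, 2.962, 0.008]
wrist_force: [0.6, 0.3, 0.1]
grip_width: 0.999
```

Call:
carry_out(motion=[[[0.6,0.0,0.35],0]])

```text
clock: 4.35
position: [0.8129, 0.014, 0.5097]
eef_rot: [0.034, 2.937, 0.009]
wrist_force: [-0.2, 0.3, 0.5]
grip_width: 0.996
```

Call:
carry_out(motion=[[[0.6,0.0,0.35],0]])

```text
clock: 4.43
position: [0.8209, 0.0136, 0.5103]
eef_rot: [0.034, 2.911, 0.01]
wrist_force: [-0.1, -0.2, -0.6]
grip_width: 1.002
```

Call:
carry_out(motion=[[[0.6,0.0,0.35],0]])

```text
clock: 4.52
position: [0.829, 0.0132, 0.511]
eef_rot: [0.033, 2.886, 0.011]
wrist_force: [-0.9, 0.4, 0.6]
grip_width: 0.999
```

```bash
python3 st.py
```

```text
t 4.52 q [-0.046  0.9    0.012  0.017  1.974 -1.585] p [0.829  0.0132 0.511 ]
zaxis [ 0.253  0.004 -0.968] yaxis [0.022 1.    0.01 ] tilt deg 14.6 F [-0.9  0.4  0.6] w 0.999
```

Call:
carry_out(motion=[[[0.6,0.0,0.35],0]])

```text
clock: 4.6
position: [0.8372, 0.0127, 0.5118]
eef_rot: [0.033, 2.86, 0.012]
wrist_force: [0.4, -0.3, 0.3]
grip_width: 1.002
```

Call:
carry_out(motion=[[[0.6,0.0,0.35],0]])

```text
clock: 4.68
position: [0.8454, 0.0123, 0.5129]
eef_rot: [0.033, 2.834, 0.012]
wrist_force: [-0.6, -0.1, -0.3]
grip_width: 0.999
```

Call:
carry_out(motion=[[[0.6,0.0,0.35],0]])

```text
clock: 4.77
position: [0.8537, 0.0119, 0.5139]
eef_rot: [0.032, 2.808, 0.013]
wrist_force: [-0.1, -0.7, -0.1]
grip_width: 0.997
```

Call:
carry_out(motion=[[[0.6,0.0,0.35],0]])

```text
clock: 4.85
position: [0.862, 0.0116, 0.5151]
eef_rot: [0.032, 2.782, 0.014]
wrist_force: [0.8, 0.1, 0.8]
grip_width: 1.0
```

Call:
carry_out(motion=[[[0.6,0.0,0.35],0]])

```text
clock: 4.93
position: [0.8703, 0.0112, 0.5165]
eef_rot: [0.032, 2.756, 0.014]
wrist_force: [0.7, -0.7, -0.2]
grip_width: 1.002
```

Call:
carry_out(motion=[[[0.6,0.0,0.35],0]])

```text
clock: 5.02
position: [0.8785, 0.0109, 0.5179]
eef_rot: [0.032, 2.73, 0.015]
wrist_force: [0.3, -0.4, 0.1]
grip_width: 1.002
```

Call:
carry_out(motion=[[[0.6,0.0,0.35],0]])

```text
clock: 5.1
position: [0.8868, 0.0106, 0.5195]
eef_rot: [0.031, 2.703, 0.015]
wrist_force: [-0.1, 0.4, 0.1]
grip_width: 1.001
```

Call:
carry_out(motion=[[[0.6,0.0,0.35],0]])

```text
clock: 5.18
position: [0.8951, 0.0103, 0.5212]
eef_rot: [0.031, 2.677, 0.016]
wrist_force: [0.5, -0.8, -0.2]
grip_width: 1.0
```

Call:
carry_out(motion=[[[0.6,0.0,0.35],0]])

```text
clock: 5.27
position: [0.9033, 0.01, 0.5231]
eef_rot: [0.03, 2.65, 0.017]
wrist_force: [1.0, 0.5, -0.1]
grip_width: 1.001
```

Call:
carry_out(motion=[[[0.6,0.0,0.35],0]])

```text
clock: 5.35
position: [0.9115, 0.0097, 0.525]
eef_rot: [0.03, 2.623, 0.017]
wrist_force: [-0.3, 0.3, 0.0]
grip_width: 0.995
```

```bash
python3 st.py
```

```text
t 5.35 q [-0.051  0.92   0.012  0.032  1.692 -1.586] p [0.9115 0.0097 0.525 ]
zaxis [ 0.495  0.006 -0.869] yaxis [0.018 1.    0.018] tilt deg 29.7 F [-0.3  0.3  0. ] w 0.995
```

```bash
cat > mk.py <<'E'
from fit import *
s_,c_=np.sin(.5),np.cos(.5)
def SP(a,y,x=0): # a along slope from tube axis, y stand, x own normal
    return W((-a*s_+x*c_,y,.07+a*c_+x*s_),q)
E
python3 - <<'E'
from mk import *
import cv2
for n in("top","side"):
    im=cv2.imread(f"pics/{n}0.png")
    x0,y0,w,h,f=((310,170,50,36,16) if n=="top" else (225,215,66,50,12))
    c=cv2.resize(im[y0:y0+h,x0:x0+w],None,fx=f,fy=f,interpolation=cv2.INTER_CUBIC)
    cv2.imwrite(f"pics/{n}z.png",c)
    d=c.copy()
    for v in (0,.025,.04,.06):
        for xx,col in((0,(0,0,255)),):
            u=(proj(n,SP(.077+v,.033,xx))-[x0,y0]+.5)*f
            print(n,v,np.round(u));cv2.circle(d,tuple(int(t) for t in u),4,col,-1)
    cv2.imwrite(f"pics/{n}z2.png",d)
E
```

```text
top 0 [158. 154.]
top 0.025 [173. 192.]
top 0.04 [182. 215.]
top 0.06 [195. 247.]
side 0 [591. 394.]
side 0.025 [535. 322.]
side 0.04 [501. 278.]
side 0.06 [455. 218.]
```

View pics/topz.png

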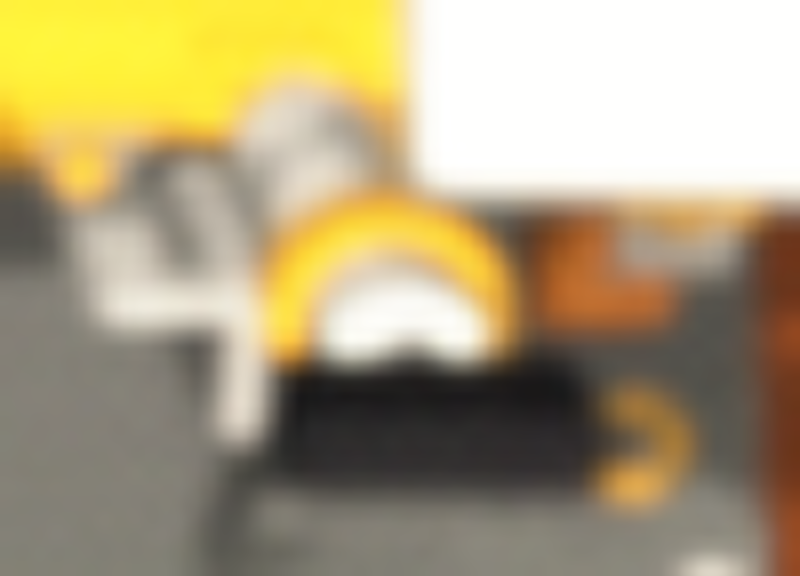

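View pics/topz2.png

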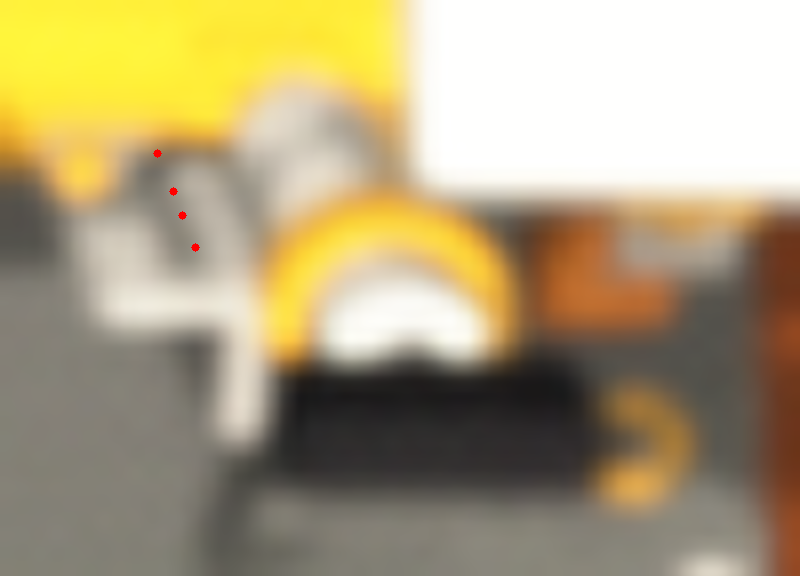

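View pics/sidez2.png

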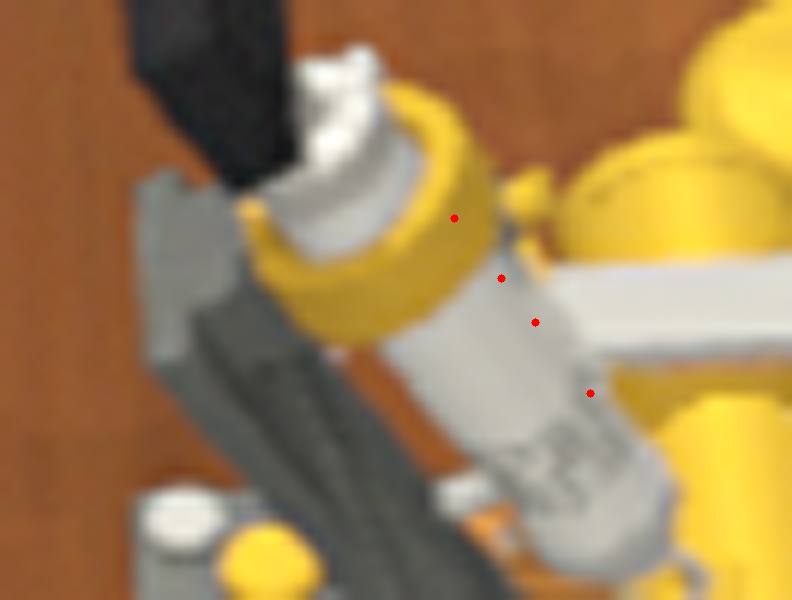

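```bash
cat > tri.py <<'E'
from mk import *
def tri(a,b):
    o1,d1=ray("top",*a);o2,d2=ray("side",*b)
    A=np.stack([d1,-d2],1);t=np.linalg.lstsq(A,o2-o1,rcond=None)[0]
    p1=o1+t[0]*d1;p2=o2+t[1]*d2;return (p1+p2)/2,np.linalg.norm(p1-p2)
def toS(P):
    t=q[2];d=P-np.array([q[0],q[1],0]);x=np.cos(t)*d[0]+np.sin(t)*d[1];y=-np.sin(t)*d[0]+np.cos(t)*d[1];z=P[2]-.07
    return dict(a=-x*s_+z*c_,y=y,x=x*c_+z*s_)
E
python3 - <<'E'
from tri import *
for a in((85,165),(85,180)):
  for b in ((525,190),(540,260)):
    p,e=tri((310+a[0]/16-.5,170+a[1]/16-.5),(225+b[0]/12-.5,215+b[1]/12-.5))
    print(a,b,np.round(p,3),round(e,4),{k:round(v,4) for k,v in toS(p).items()})
E
```

```text
(85, 165) (525, 190) [ 0.587 -0.068  0.177] 0.0028 {'a': np.float64(0.117), 'y': np.float64(0.0536), 'x': np.float64(0.0092)}
(85, 165) (540, 260) [ 0.59  -0.07   0.159] 0.0027 {'a': np.float64(0.0996), 'y': np.float64(0.0513), 'x': np.float64(0.0034)}
(85, 180) (525, 190) [ 0.586 -0.068  0.177] 0.0003 {'a': np.float64(0.1174), 'y': np.float64(0.0536), 'x': np.float64(0.0077)}
(85, 180) (540, 260) [ 0.589 -0.07   0.159] 0.0004 {'a': np.float64(0.1), 'y': np.float64(0.0513), 'x': np.float64(0.0018)}
```

Run:
```python
import cv2
im=cv2.imread("pics/top0.png")
c=cv2.resize(im[172:200,308:336],None,fx=21,fy=21,interpolation=cv2.INTER_CUBIC);cv2.imwrite("pics/tzz.png",c)
im=cv2.imread("pics/side0.png")
c=cv2.resize(im[222:258,255:291],None,fx=16,fy=16,interpolation=cv2.INTER_CUBIC);cv2.imwrite("pics/szz.png",c)
```

```text
(no output)
```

View pics/tzz.png

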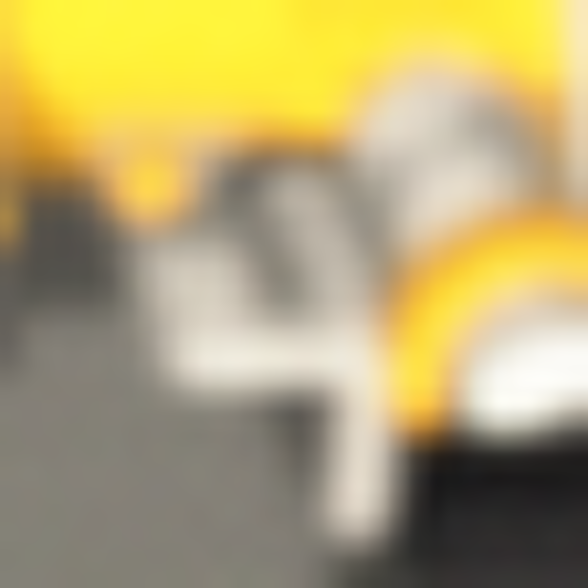

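View pics/szz.png

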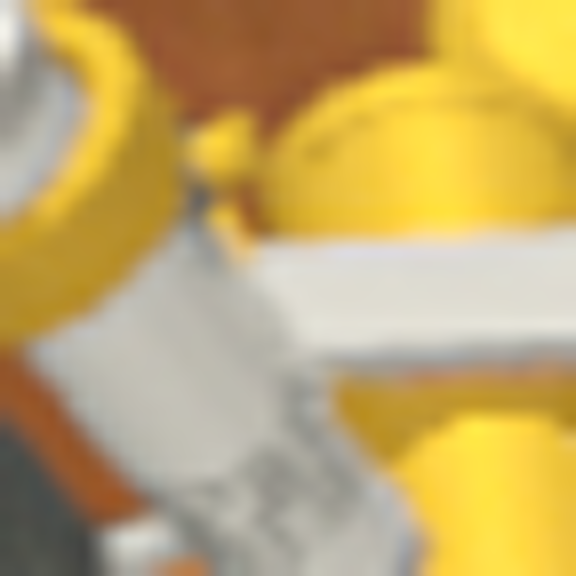

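Run:
```python
from tri import *
for (u,v) in((275+148/5,100+410/5),(275+145/5,100+286/5)):
  for z in(.1,.115,.123):
    P=onz("top",u,v,z); print("nut",z,{k:round(x,3) for k,x in toS(P).items()},"s1",(proj("side",P)-[220,195])*4)
P=onz("top",275+201/5,180.6,.19)
for z in (.13,.15,.17,.18,.19,.2):
    P=onz("top",315,180.8,z);print(z,{k:round(x,3) for k,x in toS(P).items()},"sidez",np.round((proj("side",P)-[224.5,214.5])*12))
```

```text
nut 0.1 {'a': np.float64(0.046), 'y': np.float64(0.079), 'x': np.float64(-0.022)} s1 [199.55008677 197.24297539]
nut 0.115 {'a': np.float64(0.06), 'y': np.float64(0.081), 'x': np.float64(-0.017)} s1 [195.86774547 179.60348737]
nut 0.123 {'a': np.float64(0.068), 'y': np.float64(0.082), 'x': np.float64(-0.014)} s1 [193.88022699 170.08269459]
nut 0.1 {'a': np.float64(0.004), 'y': np.float64(0.081), 'x': np.float64(0.056)} s1 [333.30484838 188.34030048]
nut 0.115 {'a': np.float64(0.018), 'y': np.float64(0.083), 'x': np.float64(0.06)} s1 [329.25026681 170.82924084]
nut 0.123 {'a': np.float64(0.026), 'y': np.float64(0.084), 'x': np.float64(0.062)} s1 [327.06177623 161.37751602]
0.13 {'a': np.float64(0.073), 'y': np.float64(0.047), 'x': np.float64(-0.008)} sidez [560. 371.]
0.15 {'a': np.float64(0.092), 'y': np.float64(0.05), 'x': np.float64(-0.001)} sidez [545. 296.]
0.17 {'a': np.float64(0.111), 'y': np.float64(0.052), 'x': np.float64(0.005)} sidez [528. 219.]
0.18 {'a': np.float64(0.121), 'y': np.float64(0.053), 'x': np.float64(0.008)} sidez [520. 180.]
0.19 {'a': np.float64(0.13), 'y': np.float64(0.055), 'x': np.float64(0.012)} sidez [512. 140.]
0.2 {'a': np.float64(0.14), 'y': np.float64(0.056), 'x': np.float64(0.015)} sidez [504. 100.]
```

Run:
```python
from mk import *
for a in(.218,.26,.34): print(a,np.round(SP(a,0),4))
print("dir per 10mm",np.round((SP(.35,0)-SP(.34,0))*1000,2))
```

```text
0.218 [ 0.5292 -0.12    0.2613]
0.26 [ 0.5091 -0.1194  0.2982]
0.34 [ 0.4708 -0.1183  0.3684]
dir per 10mm [-4.79  0.14  8.78]
```

Call:
carry_out(motion=[[[-0.035,0.006,0.015],-1],[[-0.07,0.012,0.03],-2.3],[[-0.105,0.018,0.045],-2.3],[[-0.14,0.024,0.05],-2.3],[[-0.175,0.03,0.05],-2.3]])

```text
clock: 5.77
position: [0.7545, 0.0365, 0.5752]
eef_rot: [0.083, 2.618, 0.003]
wrist_force: [0.9, -0.1, 1.1]
grip_width: 1.005
```

Call:
carry_out(motion=[[[-0.04,0.0,0.0],0],[[-0.08,0.0,0.0],0],[[-0.12,0.0,0.0],0],[[-0.16,0.0,0.0],0],[[-0.2,0.0,0.0],0]])

```text
clock: 6.18
position: [0.5523, 0.0365, 0.5764]
eef_rot: [0.083, 2.615, 0.003]
wrist_force: [-0.0, 0.3, 0.9]
grip_width: 1.0
```

```bash
python3 st.py
```

```text
t 6.18 q [-0.015 -0.056  1.335 -0.006  1.338 -1.523] p [0.5523 0.0365 0.5764]
zaxis [ 0.501 -0.014 -0.865] yaxis [0.058 0.998 0.018] tilt deg 30.1 F [-0.   0.3  0.9] w 1.0
```

Call:
carry_out(motion=[[[-0.035,-0.005,-0.015],1],[[-0.07,-0.015,-0.03],1],[[-0.1,-0.035,-0.05],1],[[-0.12,-0.06,-0.07],1],[[-0.125,-0.09,-0.09],1]])

```text
clock: 6.6
position: [0.4251, -0.053, 0.4882]
eef_rot: [0.056, 2.61, 0.007]
wrist_force: [1.2, -0.3, 0.8]
grip_width: 1.005
```

Call:
carry_out(motion=[[[0.0,-0.025,-0.02],0],[[0.01,-0.05,-0.045],0],[[0.02,-0.064,-0.07],0],[[0.03,-0.064,-0.095],0],[[0.043,-0.065,-0.118],0]])

```text
clock: 7.02
position: [0.4683, -0.1193, 0.3701]
eef_rot: [0.059, 2.608, 0.005]
wrist_force: [0.7, 0.5, -0.5]
grip_width: 1.003
```

```bash
python3 st.py
python3 - <<'E'
from mk import *
import cv2
for n in("top","side"):
    im=manip.capture(n);cv2.imwrite(f"pics/{n}1.png",im)
    x0,y0=(275,100) if n=="top" else (200,160)
    cv2.imwrite(f"pics/{n}1c.png",cv2.resize(im[y0:y0+120,x0:x0+150],None,fx=5,fy=5,interpolation=cv2.INTER_CUBIC))
E
```

```text
t 7.02 q [-0.49  -0.185  1.922  0.291  0.941 -2.132] p [ 0.4683 -0.1193  0.3701]
zaxis [ 0.508 -0.008 -0.861] yaxis [0.041 0.999 0.015] tilt deg 30.5 F [ 0.7  0.5 -0.5] w 1.003
```

View pics/top1c.png

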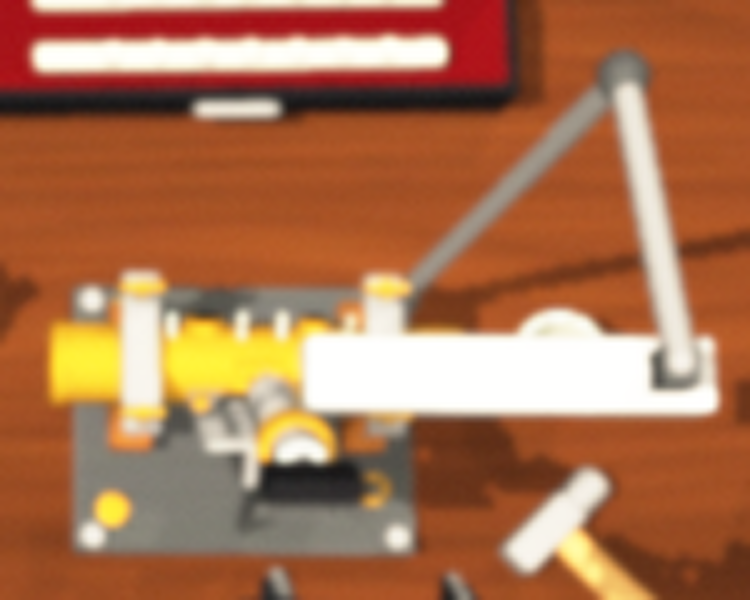

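View pics/side1c.png

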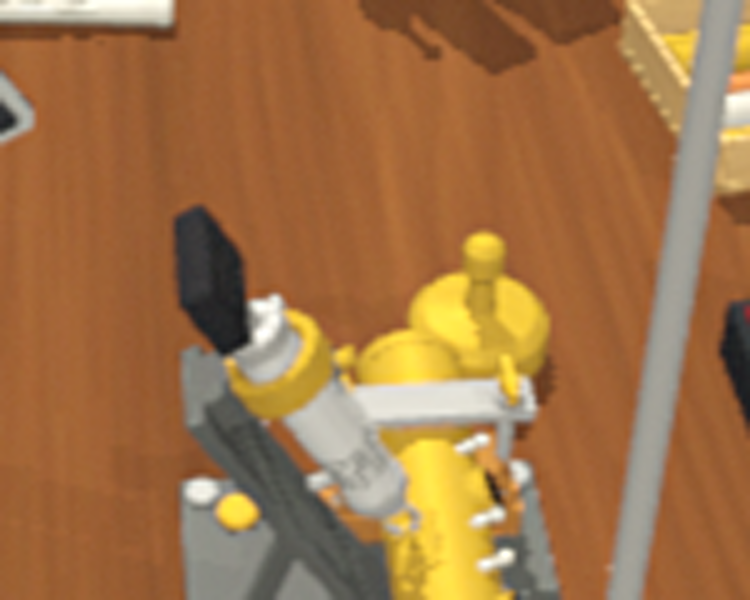

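Run:
```python
from mk import *
p=np.array(manip.read_state()["position"]);print((proj("top",p)-[275,100])*5,(proj("side",p)-[200,160])*5,(proj("side",p)))
```

```text
[339.38513324 550.62258146] [ 79.63399256 122.46532549] [215.92679851 184.4930651 ]
```

View pics/side1.png

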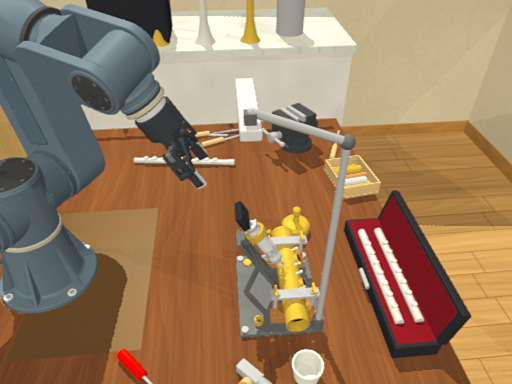

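View pics/top1.png

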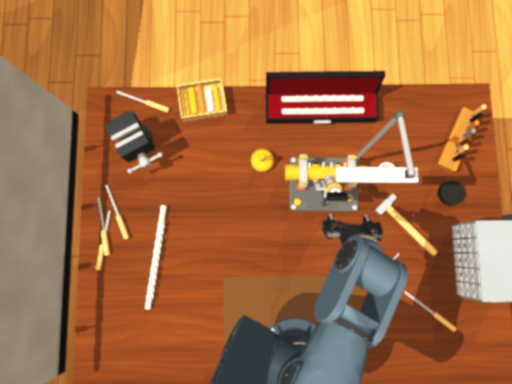

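```bash
cat > fing.py <<'E'
from mk import *
from scipy.spatial.transform import Rotation as R
s=manip.read_state();p=np.array(s["position"]);r=R.from_rotvec(s["eef_rot"]).as_matrix()
for n in("top","side"):
  for y in(-.0425,.0425,-.057,.057):
    for x in(-.011,.011):
      print(n,y,x,np.round(proj(n,p+r@[x,y,-.013]),1))
E
python3 fing.py
python3 - <<'E'
import cv2
im=cv2.imread("pics/top1.png");cv2.imwrite("pics/t1f.png",cv2.resize(im[200:260,310:395],None,fx=8,fy=8,interpolation=cv2.INTER_CUBIC))
im=cv2.imread("pics/side1.png");cv2.imwrite("pics/s1f.png",cv2.resize(im[130:240,150:260],None,fx=5,fy=5,interpolation=cv2.INTER_CUBIC))
E
```

```text
top -0.0425 -0.011 [359.5 208.8]
top -0.0425 0.011 [358.6 216.1]
top 0.0425 -0.011 [328.8 208. ]
top 0.0425 0.011 [328.1 215.3]
top -0.057 -0.011 [364.8 209. ]
top -0.057 0.011 [363.8 216.2]
top 0.057 -0.011 [323.6 207.9]
top 0.057 0.011 [322.9 215.1]
side -0.0425 -0.011 [216.6 191.6]
side -0.0425 0.011 [207.2 196.2]
side 0.0425 -0.011 [217.2 165.4]
side 0.0425 0.011 [208.4 170. ]
side -0.057 -0.011 [216.5 196.5]
side -0.057 0.011 [207.  201.2]
side 0.057 -0.011 [217.2 161.4]
side 0.057 0.011 [208.6 165.9]
```

View pics/t1f.png

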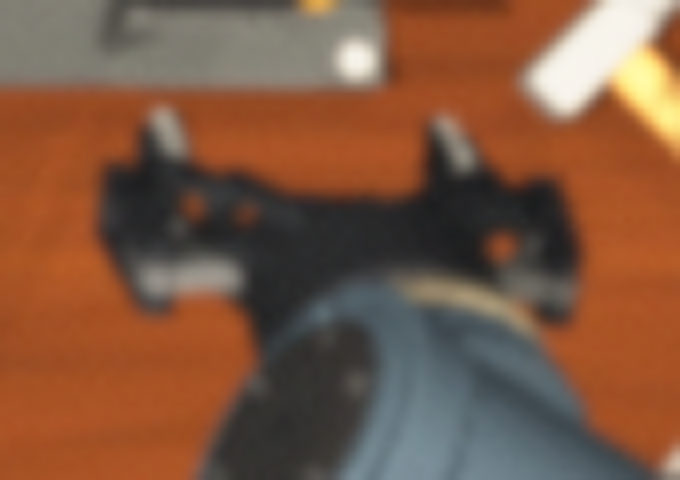

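View pics/s1f.png

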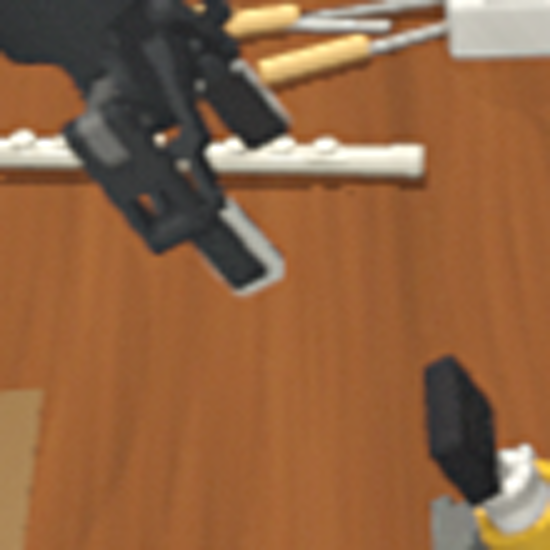

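Run:
```python
from tri import *
from scipy.spatial.transform import Rotation as R
s=manip.read_state();p=np.array(s["position"]);r=R.from_rotvec(s["eef_rot"]).as_matrix()
for a,b in (((331,213.8),(205.5,155)),((366,214.5),(203.5,185.5))):
    P,e=tri(a,b);print(np.round(P,4),round(e,4),"tool",np.round(r.T@(P-p),4))
```

```text
[ 0.4521 -0.0765  0.4136] 0.0037 tool [-0.0077  0.0416 -0.0479]
[ 0.4485 -0.1715  0.4092] 0.0053 tool [-0.0064 -0.0536 -0.0456]
```

```bash
python3 st.py
python3 - <<'E'
import cv2
from rig import manip
for n in("top","side"):
    im=manip.capture(n);cv2.imwrite(f"pics/{n}2.png",im)
    a,b=(im[200:260,310:395],8) if n=="top" else (im[130:240,150:260],5)
    cv2.imwrite(f"pics/{n}2c.png",cv2.resize(a,None,fx=b,fy=b,interpolation=cv2.INTER_CUBIC))
E
python3 st.py
```

```text
t 7.12 q [-0.488 -0.182  1.924  0.291  0.943 -2.132] p [ 0.4679 -0.1179  0.3676]
zaxis [ 0.503 -0.004 -0.864] yaxis [0.039 0.999 0.018] tilt deg 30.2 F [-0.1 -0.3  0.1] w 0.999
t 7.22 q [-0.488 -0.186  1.919  0.291  0.947 -2.132] p [ 0.4683 -0.118   0.3716]
zaxis [ 0.507 -0.006 -0.862] yaxis [0.038 0.999 0.016] tilt deg 30.5 F [0.2 0.  1. ] w 1.002
```

View pics/side2c.png

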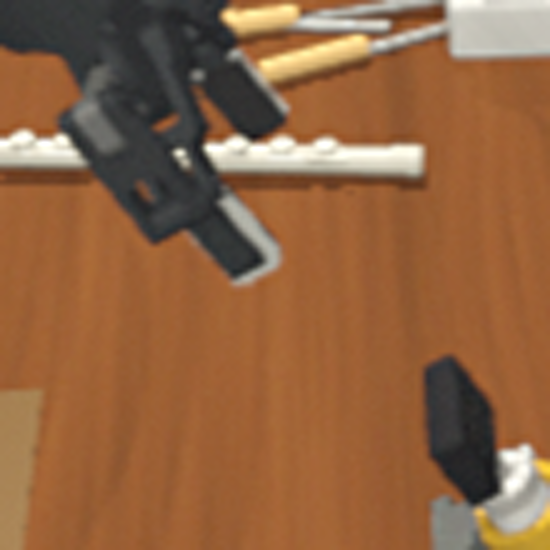

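View pics/top2c.png

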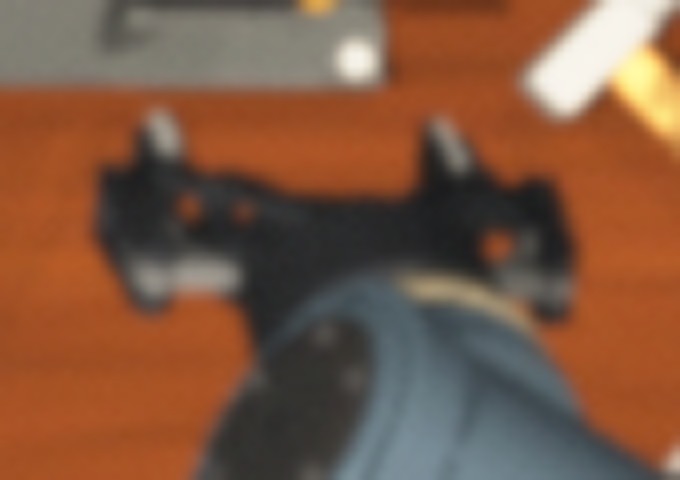

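```bash
python3 - <<'E'
from h import *
from scipy.spatial.transform import Rotation as R
p=np.array([.2335,.498,.2]);r=R.from_rotvec([-.684,-3.066,.001]).as_matrix()
for nm,off in (("nominal",r@[0,0,-.013]),("A",r@[0,0,-.046]),("B",r@[0,0,-.013]+[-.011,-.006,.029])):
    print(nm,[np.round(4*proj("side",p+off+r@[x,y,0])) for y in(-.0425,.0425) for x in(-.011,.011)])
E
python3 - <<'E'
import cv2
im=cv2.imread("pics/side0.png");cv2.imwrite("pics/s0f.png",cv2.resize(im[50:120,105:175],None,fx=8,fy=8,interpolation=cv2.INTER_CUBIC))
E
```

```text
nominal [array([563., 475.]), array([540., 471.]), array([616., 429.]), array([594., 425.])]
A [array([556., 439.]), array([533., 435.]), array([610., 394.]), array([588., 390.])]
B [array([543., 448.]), array([519., 443.]), array([597., 402.]), array([575., 398.])]
```

View pics/s0f.png

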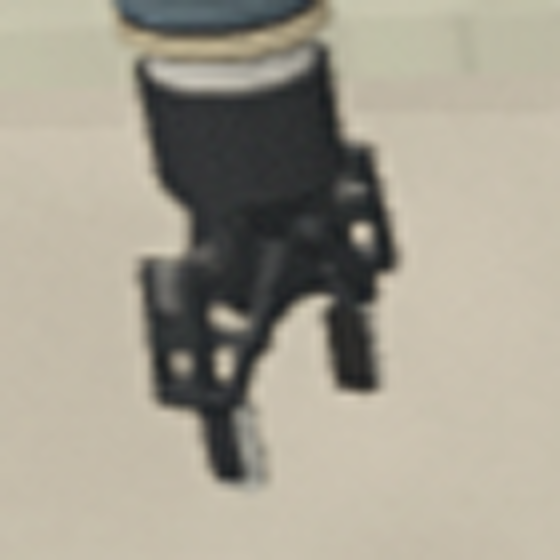

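Call:
carry_out(motion=[[[0.01,0.0,-0.017],0],[[0.02,0.0,-0.034],0],[[0.03,0.0,-0.051],0],[[0.04,0.001,-0.068],0],[[0.046,0.002,-0.08],0]])

```text
clock: 7.63
position: [0.5153, -0.1161, 0.2929]
eef_rot: [0.055, 2.606, 0.006]
wrist_force: [-0.6, -0.5, -0.1]
grip_width: 1.001
```

```bash
python3 - <<'E'
import cv2
from rig import manip
for n in("top","side"):
    im=manip.capture(n);cv2.imwrite(f"pics/{n}3.png",im)
    a,b=(im[165:235,300:380],8) if n=="top" else (im[160:240,190:280],7)
    cv2.imwrite(f"pics/{n}3c.png",cv2.resize(a,None,fx=b,fy=b,interpolation=cv2.INTER_CUBIC))
E
python3 st.py; python3 fing.py
```

```text
t 7.73 q [-0.426 -0.027  1.974  0.314  0.725 -2.141] p [ 0.5146 -0.1157  0.292 ]
zaxis [ 0.508 -0.005 -0.862] yaxis [0.037 0.999 0.016] tilt deg 30.5 F [ 0.1 -0.4 -0.2] w 0.995
top -0.0425 -0.011 [352.  195.9]
top -0.0425 0.011 [351.1 202.7]
top 0.0425 -0.011 [323.3 195.1]
top 0.0425 0.011 [322.7 202. ]
top -0.057 -0.011 [356.8 196. ]
top -0.057 0.011 [356.  202.8]
top 0.057 -0.011 [318.4 195. ]
top 0.057 0.011 [317.8 201.8]
side -0.0425 -0.011 [241.3 217.9]
side -0.0425 0.011 [232.3 222.1]
side 0.0425 -0.011 [240.  191.4]
side 0.0425 0.011 [231.6 195.6]
side -0.057 -0.011 [241.5 222.8]
side -0.057 0.011 [232.4 227. ]
side 0.057 -0.011 [239.8 187.3]
side 0.057 0.011 [231.5 191.4]
```

View pics/side3c.png

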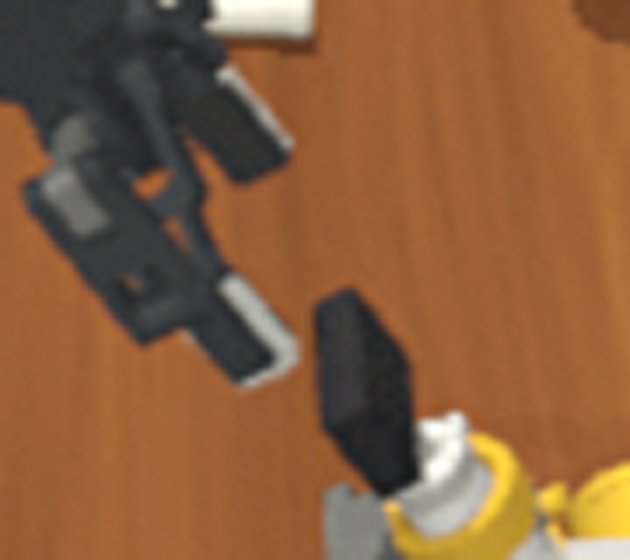

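View pics/top3c.png

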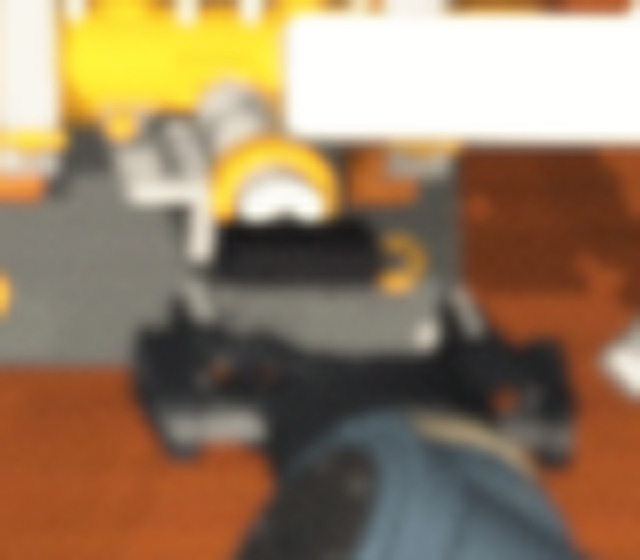

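```bash
cat > ov.py <<'E'
from mk import *
import cv2,sys
from scipy.spatial.transform import Rotation as R
def over(tag,dz,dx=0,dy=0,pos=None,hw=.0425):
    s=manip.read_state();p=np.array(s["position"]) if pos is None else np.array(pos);r=R.from_rotvec(s["eef_rot"]).as_matrix()
    for n,(x0,y0,w,h,f) in dict(top=(300,165,80,70,8),side=(190,160,90,80,7)).items():
        im=cv2.imread(f"pics/{n}{tag}.png")[y0:y0+h,x0:x0+w];im=cv2.resize(im,None,fx=f,fy=f,interpolation=cv2.INTER_CUBIC)
        pt=lambda P:tuple(int(t) for t in (proj(n,P)-[x0,y0]+.5)*f)
        for sg in(-1,1):
            pts=[pt(p+r@[x+dx,sg*hw+dy,z+dz]) for x,z in((-.011,-.04),(-.011,0),(.011,0),(.011,-.04))]
            cv2.polylines(im,[np.array(pts)],False,(0,255,0),1)
        for sy in(-.03,.03):
            pts=[pt(SP(.237+zz,sy,xx)) for xx,zz in((-.009,-.02),(-.009,.02),(.009,.02),(.009,-.02))]
            cv2.polylines(im,[np.array(pts)],True,(0,0,255),1)
        cv2.imwrite(f"pics/{n}{tag}o.png",im)
E
python3 -c "
from ov import *
over('3',-.046)"
```

```text
(no output)
```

View pics/side3o.png

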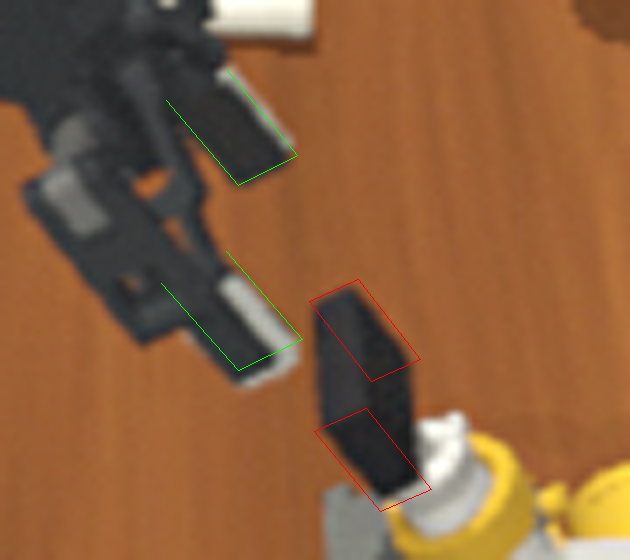

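View pics/top3o.png

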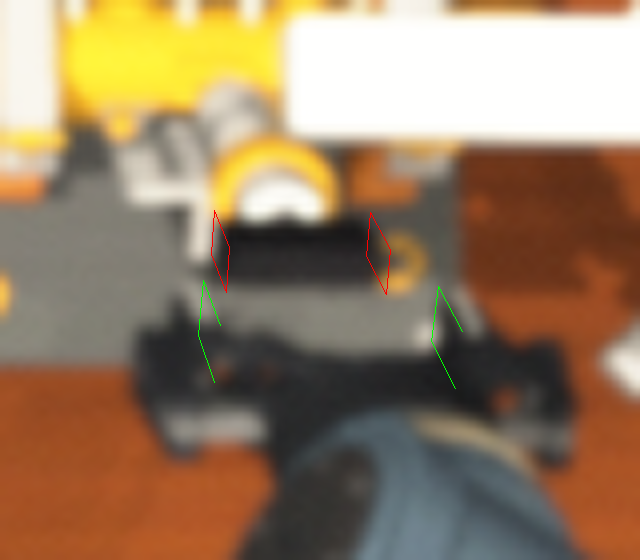

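Call:
carry_out(motion=[[[0.007,-0.003,-0.013],0],[[0.014,-0.003,-0.026],0],[[0.021,-0.003,-0.039],0],[[0.028,-0.003,-0.052],0],[[0.034,-0.003,-0.063],0]])

```text
clock: 8.15
position: [0.5496, -0.1191, 0.2312]
eef_rot: [0.054, 2.605, 0.006]
wrist_force: [-0.5, -0.0, -0.0]
grip_width: 0.998
```

```bash
python3 - <<'E'
import cv2
from ov import *
for n in("top","side"):
    im=manip.capture(n);cv2.imwrite(f"pics/{n}4.png",im)
over("4",-.046)
E
python3 st.py
```

```text
t 8.25 q [-0.398  0.117  1.988  0.366  0.567 -2.191] p [ 0.549  -0.1188  0.2299]
zaxis [ 0.508 -0.005 -0.861] yaxis [0.037 0.999 0.016] tilt deg 30.5 F [ 0.1 -0.6 -0.2] w 1.001
```

View pics/side4o.png

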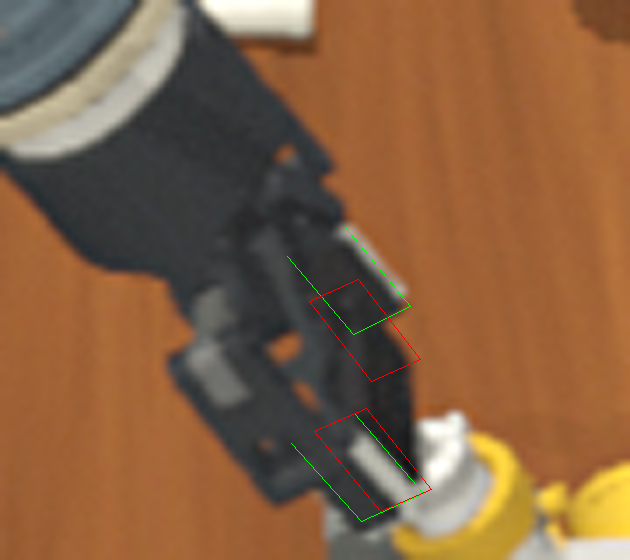

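View pics/top4o.png

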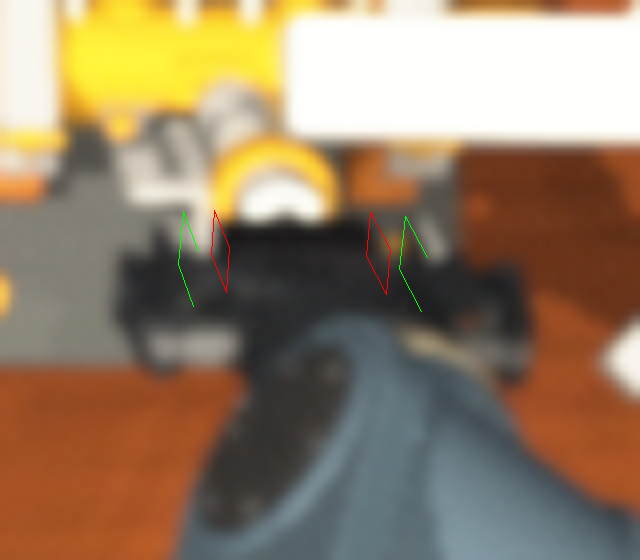

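Call:
carry_out(motion=[[[0.001,0.0,0.0],0],[[0.001,0.0,0.0],0],[[0.001,0.0,0.0],0],[[0.001,0.0,0.0],0],[[0.001,0.0,0.0],0]], jaw=-1)

```text
clock: 8.67
position: [0.5505, -0.1189, 0.2323]
eef_rot: [0.053, 2.605, 0.006]
wrist_force: [-4.6, 4.0, 9.7]
grip_width: 0.695
```

```bash
python3 st.py;python3 - <<'E'
import cv2
from ov import *
for n in("top","side"):
    im=manip.capture(n);cv2.imwrite(f"pics/{n}5.png",im)
over("5",-.039,hw=.03)
E
```

```text
t 8.67 q [-0.397  0.115  1.984  0.365  0.569 -2.189] p [ 0.5505 -0.1189  0.2323]
zaxis [ 0.511 -0.006 -0.86 ] yaxis [0.036 0.999 0.015] tilt deg 30.7 F [-4.6  4.   9.7] w 0.695
```

View pics/side5o.png

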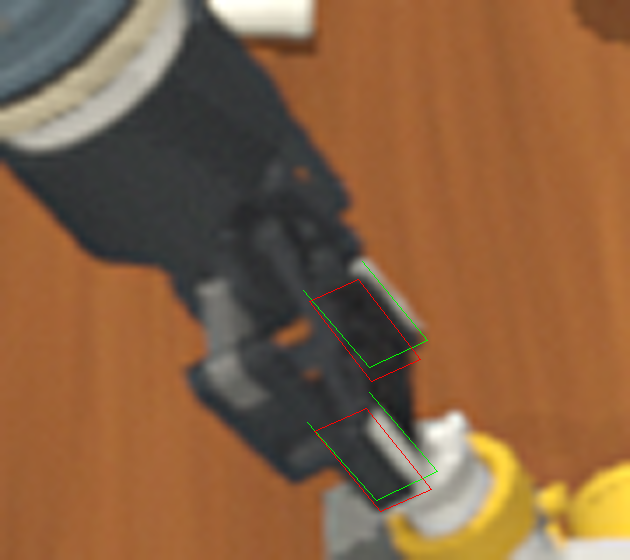

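View pics/top5o.png

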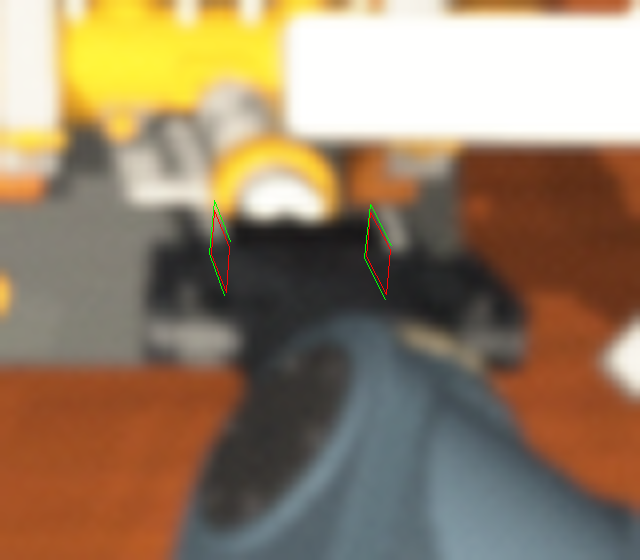

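Call:
carry_out(motion=[[[-0.001,0.0,0.002],0],[[-0.003,0.0,0.006],0],[[-0.006,0.0,0.011],0],[[-0.009,0.0,0.016],0],[[-0.0096,0.0,0.0176],0]])

```text
clock: 9.18
position: [0.5404, -0.1187, 0.2507]
eef_rot: [0.052, 2.605, 0.006]
wrist_force: [2.4, 2.8, -5.9]
grip_width: 0.697
```

```bash
cat > ms.py <<'E'
import cv2,sys
from mk import *
tag=sys.argv[1]
u=SP(1,0)-SP(0,0)
p0=np.array([.5503,-.1189,.2312])
acc=[];P=[];F=[];T=[]
N=int(sys.argv[2]) if len(sys.argv)>2 else 2
for i in range(N):
    im=manip.capture("top").astype(float);acc.append(im)
    s=manip.read_state();P.append(s["position"]);F.append(s["wrist_force"])
im=np.mean(acc,0);cv2.imwrite(f"pics/top{tag}.png",im.astype(np.uint8))
x0,y0,w,h,f=305,168,36,30,20
cv2.imwrite(f"pics/top{tag}c.png",cv2.resize(im[y0:y0+h,x0:x0+w].astype(np.uint8),None,fx=f,fy=f,interpolation=cv2.INTER_CUBIC))
im=manip.capture("side");cv2.imwrite(f"pics/side{tag}.png",im)
x0,y0,w,h,f=235,205,60,50,12
cv2.imwrite(f"pics/side{tag}c.png",cv2.resize(im[y0:y0+h,x0:x0+w],None,fx=f,fy=f,interpolation=cv2.INTER_CUBIC))
P=np.mean(P,0);F=np.mean(F,0)
print("t",s["clock"],"P",np.round(P,4),"d along",round((P-p0)@u*1000,1),"F",np.round(F,1),"F.u",round(F@u,1),"w",s["grip_width"])
E
python3 ms.py 6
```

```text
t 9.2833 P [ 0.5406 -0.1187  0.2504] d along 21.5 F [ 3.1  3.7 -5.6] F.u -6.3 w 0.695537662024855
```

View pics/top6c.png

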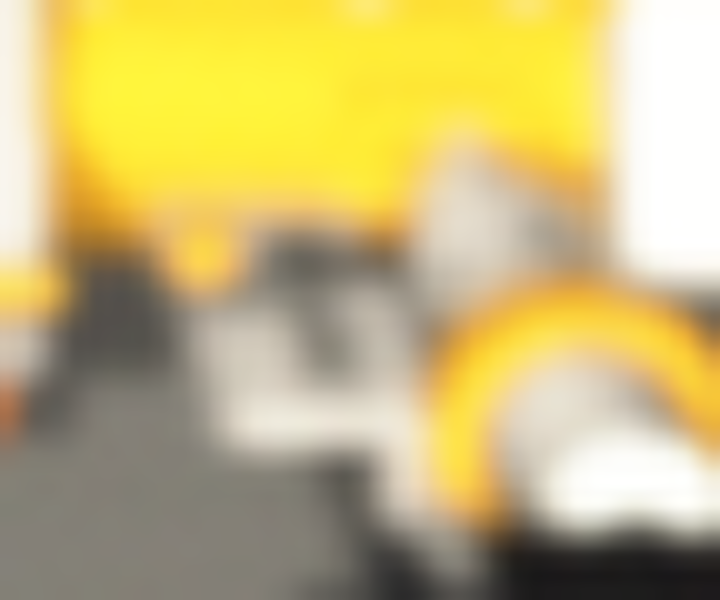

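View pics/side6c.png

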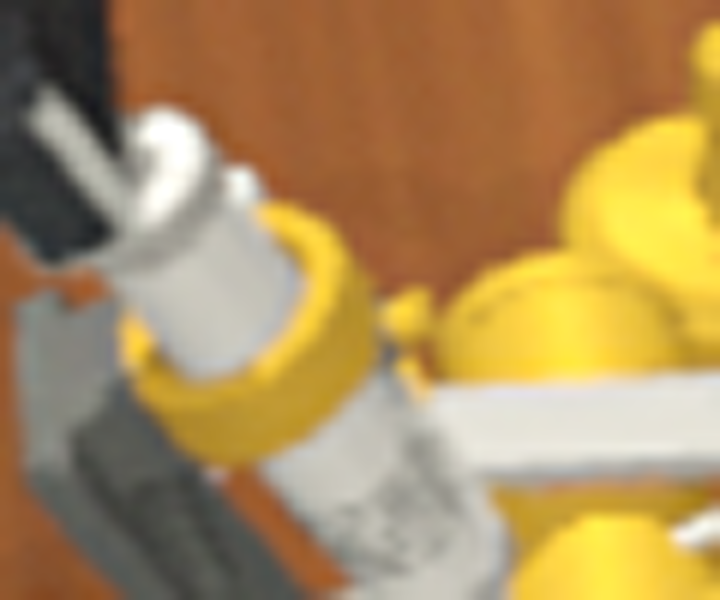

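Run:
```python
import cv2,numpy as np
from mk import *
a=sum(cv2.imread(f"pics/top{k}.png").astype(float) for k in "01234")/5
b=cv2.imread("pics/top6.png").astype(float)
x0,y0,w,h,f=305,168,36,30,12
g=lambda im:cv2.resize(np.clip(im[y0:y0+h,x0:x0+w],0,255).astype(np.uint8),None,fx=f,fy=f,interpolation=cv2.INTER_NEAREST)
A=g(a);D=g(128+(b-a))
B=g(b)
for im in(A,B):
  for v,col in((0,(255,0,0)),(.02,(0,255,0)),(.04,(0,0,255))):
    t=(proj("top",SP(.077+v,.033,0))-[x0,y0]+.5)*f;cv2.circle(im,tuple(int(k) for k in t),3,col,-1)
cv2.imwrite("pics/cmp.png",np.hstack([A,D])[:, :864]);cv2.imwrite("pics/cmpb.png",B)
```

```text
(no output)
```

View pics/cmp.png

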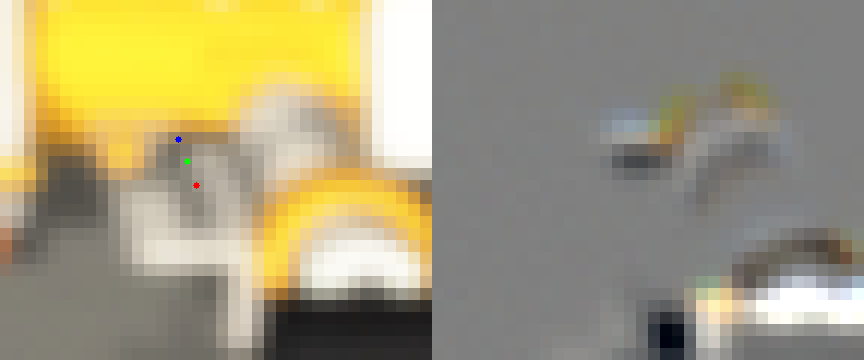

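View pics/cmpb.png

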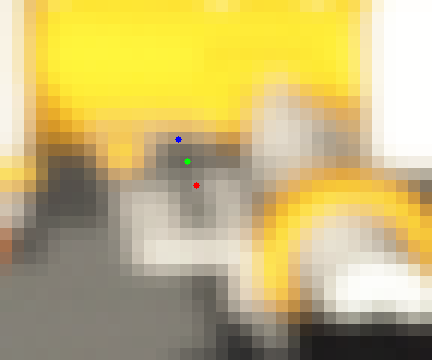

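Run:
```python
from tri import *
import cv2
f=lambda P:np.round((proj("top",P)-[305,168]+.5)*12)
g=lambda P:np.round((proj("side",P)-[235,205]+.5)*12)
for x in(0,.004,.008,.012):
    print(x,"idx a.097",f(SP(.097,.033,x)),"rider v .03/.04/.05",[f(SP(.077+v,.045,x)) for v in(.03,.04,.05)],"screw y.0536",[(f(SP(.077+v,.0536,x)),g(SP(.077+v,.0536,x))) for v in(.03,.04,.05)])
a=cv2.imread("pics/top6.png")[176:190,308:330]
print(a[:,:,0]);print(a[:,:,2])
s=cv2.imread("pics/side6.png")[226:242,262:275]
print(s[:,:,0]);print(s[:,:,2])
```

```text
0 idx a.097 [188. 162.] rider v .03/.04/.05 [array([149., 173.]), array([153., 185.]), array([158., 197.])] screw y.0536 [(array([118., 172.]), array([395., 355.])), (array([122., 184.]), array([372., 326.])), (array([126., 196.]), array([349., 296.]))]
0.004 idx a.097 [188. 148.] rider v .03/.04/.05 [array([150., 159.]), array([154., 171.]), array([159., 183.])] screw y.0536 [(array([119., 159.]), array([412., 348.])), (array([123., 170.]), array([389., 318.])), (array([127., 182.]), array([367., 289.]))]
0.008 idx a.097 [189. 135.] rider v .03/.04/.05 [array([151., 146.]), array([155., 157.]), array([159., 169.])] screw y.0536 [(array([120., 145.]), array([429., 340.])), (array([124., 157.]), array([407., 311.])), (array([128., 168.]), array([384., 281.]))]
0.012 idx a.097 [190. 121.] rider v .03/.04/.05 [array([152., 132.]), array([156., 143.]), array([160., 155.])] screw y.0536 [(array([120., 131.]), array([446., 333.])), (array([125., 143.]), array([424., 303.])), (array([129., 155.]), array([402., 273.]))]
[[ 59  43  50  53  57  59  61  63  64  64  61  63  62  61  59  56  59  8
[... 3595 characters left out ...]
75 153 158 194 216 199 158 156 193 231]
 [226 184 179 179 175 219 251 241 208 166 187 224 231]
 [198 179 180 182 195 236 251 236 209 186 208 224 212]
 [188 182 182 180 174 204 225 214 197 195 212 223 227]
 [185 185 183 181 157 148 178 177 166 186 207 219 231]
 [186 184 183 183 158 114 162 178 158 177 203 218 230]
 [188 187 186 179 150 139 213 220 165 169 197 217 228]
 [190 188 189 180 163 153 200 226 195 167 191 215 227]
 [188 187 186 183 182 164 174 223 229 214 216 223 227]
 [189 190 192 189 184 172 169 202 220 223 228 228 229]
 [192 193 196 194 188 186 184 191 208 223 231 230 229]
 [196 197 197 197 193 189 181 185 196 209 225 231 230]
 [202 201 197 196 197 193 178 164 169 186 213 229 232]]
```

Call:
carry_out(motion=[[[-0.0012,0.0,0.0023],0],[[-0.0029,0.0,0.0053],0],[[-0.0043,0.0,0.0079],0],[[-0.0053,0.0,0.0097],0],[[-0.0057,0.0,0.0105],0]])

```text
clock: 9.75
position: [0.5351, -0.1186, 0.2604]
eef_rot: [0.052, 2.605, 0.007]
wrist_force: [5.4, 4.5, -7.9]
grip_width: 0.696
```

```bash
python3 ms.py 7 4
python3 - <<'E'
import cv2,numpy as np
from mk import *
a=sum(cv2.imread(f"pics/top{k}.png").astype(float) for k in "01234")/5
x0,y0,w,h,f=305,168,36,30,12
g=lambda im:cv2.resize(np.clip(im[y0:y0+h,x0:x0+w],0,255).astype(np.uint8),None,fx=f,fy=f,interpolation=cv2.INTER_CUBIC)
b=cv2.imread("pics/top7.png").astype(float)
cv2.imwrite("pics/cmp7.png",np.hstack([g(b),g(128+(b-a))]))
print(np.round((b-a)[174:190,315:328,1]).astype(int))
E
```

```text
t 9.95 P [ 0.5351 -0.1186  0.2603] d along 32.8 F [ 5.2  3.8 -6.4] F.u -8.1 w 0.6939382392953616
[[  0   1   0   0   0   0   0   0   1   0   0   2   3]
 [  0   1   1   0   0   0   0   0   1   1   4   2   3]
 [  0   0   0   0   1   1   2   1   2   4   5   2   3]
 [  0   0   0   2   5   9  11   8   8   9   6   5  10]
 [  0   0   0   4  15  26  33  34  28  14   0   5  16]
 [  0   0   1   7  19  33  41  42  30   2 -16   4  20]
 [ -1   0   1   4   8   6   2   0  -7 -26 -24   7  15]
 [  0   0   1   0  -2 -18 -32 -38 -41 -41 -18  12   5]
 [  0   1   1   1  -3 -16 -31 -38 -37 -30  -4  10  -9]
 [  0  -1   0   0  -1  -6 -13 -14 -13  -7   6   6 -14]
 [  0   0   1   0  -1  -1  -1  -3  -1   1   3   2 -10]
 [ -1   1   0  -1   0   0   0  -1   0   2   1  -1  -4]
 [  0  -1  -1   0   1   0  -1   0   0   0   0   0  -1]
 [ -1  -1  -1   0   1  -1   1   0   0   1   0   0   0]
 [  0   0  -1   0  -1   0   0   0  -1   0  -1   1   0]
 [ -1   0  -1   1   0   1   0   1   0   0  -1   0   0]]
```

View pics/cmp7.png

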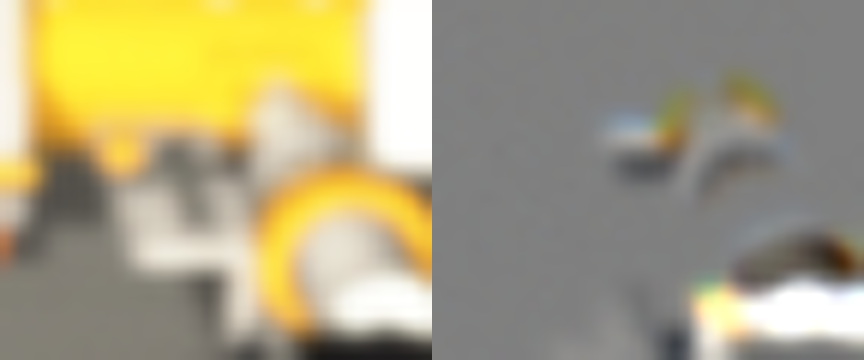

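View pics/side7c.png

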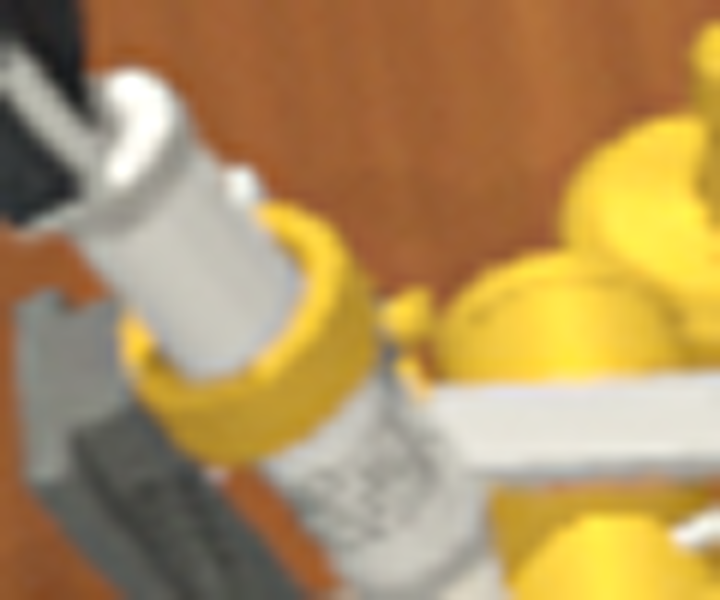

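```bash
python3 - <<'E'
from tri import *
f=lambda P:np.round(proj("top",P),1)
g=lambda P:np.round(proj("side",P),1)
for v in(.034,.04,.046):
  for x in(0,.004):
    print(v,x,[(y,g(SP(.077+v,y,x)),f(SP(.077+v,y,x))) for y in(.034,.04,.047,.0536)])
P=[g(SP(.185,.024*np.cos(t),.024*np.sin(t))) for t in np.linspace(0,6.28,9)[:-1]];print("bush rim",P)
E
python3 - <<'E'
import cv2
im=cv2.imread("pics/side7.png");import numpy as np
acc=sum(cv2.imread(f"pics/side{k}.png").astype(float) for k in "012345")/6
cv2.imwrite("pics/szz7.png",cv2.resize(acc[222:247,255:285].astype(np.uint8),None,fx=24,fy=24,interpolation=cv2.INTER_LANCZOS4))
E
```

```text
0.034 0 [(0.034, array([267.4, 238.9]), array([320.4, 182.3])), (0.04, array([267.1, 237.1]), array([318.6, 182.3])), (0.047, array([266.9, 235. ]), array([316.5, 182.3])), (0.0536, array([266.6, 233.1]), array([314.5, 182.3]))]
0.034 0.004 [(0.034, array([268.8, 238.2]), array([320.4, 181.2])), (0.04, array([268.6, 236.5]), array([318.6, 181.2])), (0.047, array([268.3, 234.4]), array([316.5, 181.2])), (0.0536, array([268.1, 232.5]), array([314.5, 181.1]))]
0.04 0 [(0.034, array([266.2, 237.4]), array([320.6, 182.9])), (0.04, array([266. , 235.6]), array([318.8, 182.9])), (0.047, array([265.7, 233.6]), array([316.7, 182.9])), (0.0536, array([265.5, 231.7]), array([314.7, 182.9]))]
0.04 0.004 [(0.034, array([267.7, 236.8]), array([320.7, 181.8])), (0.04, array([267.5, 235. ]), array([318.9, 181.8])), (0.047, array([267.2, 232.9]), array([316.7, 181.7])), (0.0536, array([266.9, 231. ]), array([314.7, 181.7]))]
0.046 0 [(0.034, array([265.1, 235.9]), array([320.8, 183.5])), (0.04, array([264.9, 234.1]), array([319. , 183.5])), (0.047, array([264.6, 232.1]), array([316.9, 183.5])), (0.0536, array([264.4, 230.2]), array([314.9, 183.4]))]
0.046 0.004 [(0.034, array([266.5, 235.3]), array([320.9, 182.4])), (0.04, array([266.3, 233.5]), array([319.1, 182.4])), (0.047, array([266.1, 231.5]), array([317. , 182.3])), (0.0536, array([265.8, 229.6]), array([315. , 182.3]))]
bush rim [array([253. , 222.9]), array([259.7, 222.1]), array([263. , 226.1]), array([260.9, 232.6]), array([254.4, 237.8]), array([247.5, 238.5]), array([244.4, 234.3]), array([246.7, 227.9])]
```

View pics/szz7.png

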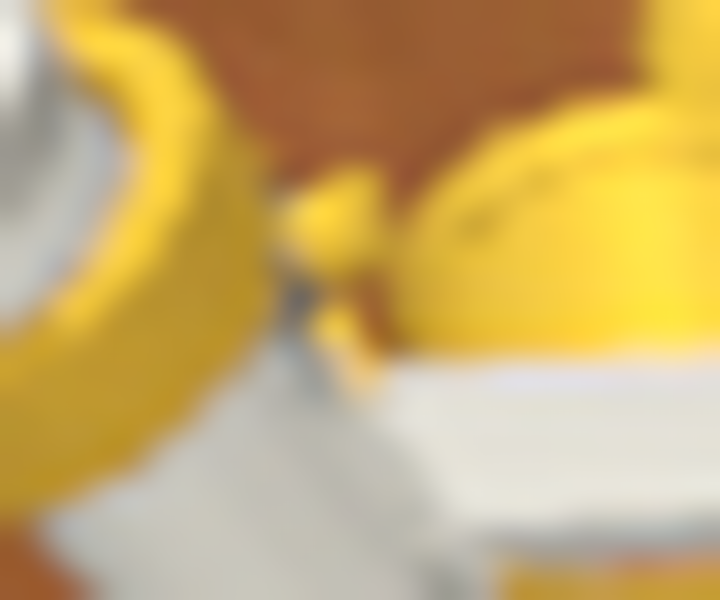

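Run:
```python
import cv2,numpy as np
a=sum(cv2.imread(f"pics/top{k}.png").astype(float) for k in "012345")/6
b=cv2.imread("pics/top7.png").astype(float);c=cv2.imread("pics/top6.png").astype(float)
x0,y0,w,h=307,174,22,22;f=18
g=lambda im:cv2.resize(np.clip(im[y0:y0+h,x0:x0+w]*1.0,0,255).astype(np.uint8),None,fx=f,fy=f,interpolation=cv2.INTER_LANCZOS4)
o=np.hstack([g(a),g(b)])
cv2.imwrite("pics/big.png",o)
print(o.shape)
m=np.maximum(a,b)  # index-free composite
print("composite red, rows176-192 cols 310-327");print(np.round(m[176:192,310:328,2]).astype(int));print(np.round(m[176:192,310:328,0]).astype(int))
```

```text
(396, 792, 3)
composite red, rows176-192 cols 310-327
[[252 254 254 254 254 254 254 254 254 254 254 254 254 254 253 250 245 238]
 [244 251 252 252 252 252 252 252 251 251 251 252 253 253 252 248 243 239]
 [229 240 244 243 244 244 242 238 235 234 234 237 243 245 244 240 236 236]
 [194 210 222 232 242 243 234 214 191 179 181 197 209 211 209 211 219 228]
 [147 156 182 226 248 249 237 197 150 129 139 162 172 164 158 173 198 217]
 [104 111 141 203 241 245 227 178 136 122 142 172 184 174 156 157 189 208]
 [ 86  89 108 154 201 210 187 157 142 133 140 162 181 180 163 151 182 207]
 [ 84  84  92 119 156 175 174 171 167 150 139 154 178 187 177 163 175 206]
 [ 83  84  88 111 150 184 196 199 194 172 144 144 168 186 187 172 173 207]
 [ 87  88  90 109 149 187 205 210 206 187 154 140 161 187 195 183 183 220]
 [102 102 104 116 145 180 203 212 211 197 169 155 168 190 202 198 204 235]
 [121 121 122 128 143 172 202 216 219 213 199 192 194 206 218 219 227 246]
 [130 131 131 132 141 168 205 227 232 232 229 227 226 228 232 234 240 251]
 [132 132 132 133 138 162 199 226 232 232 230 227 225 228 235 242 247 2
[... 655 characters left out ...]
159 159 144 133 158 175]
 [ 74  75  80  99 124 141 147 149 146 132 122 136 158 166 156 141 144 152]
 [ 76  75  79  98 131 161 174 177 171 150 126 126 148 165 165 147 124 113]
 [ 79  79  81  96 130 165 183 187 184 165 134 123 143 166 171 150 110  81]
 [ 92  92  94 104 128 159 180 189 188 174 148 136 148 168 175 156 108  65]
 [108 109 110 115 128 153 179 193 196 190 177 170 173 183 189 169 114  65]
 [116 118 118 119 126 150 183 206 214 213 209 205 204 206 208 186 127  72]
 [118 119 118 119 124 145 178 205 214 214 210 206 203 207 214 200 142  81]
 [118 118 118 118 120 129 148 164 170 168 161 152 148 162 191 196 146  85]
 [118 118 118 117 118 119 121 125 126 123 113 100  96 122 175 192 150  88]]
```

View pics/big.png

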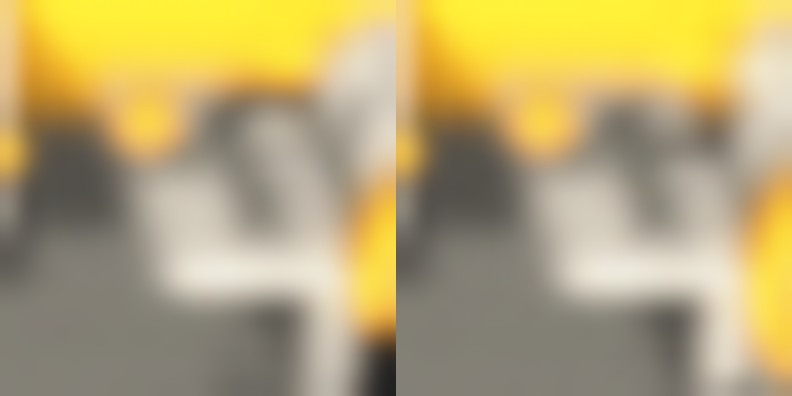

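```bash
python3 - <<'E'
from tri import *
t=np.linspace(0,2*np.pi,361)
for n,o,f in(("top",(310,170),16),("side",(235,205),12)):
    P=np.array([proj(n,SP(.185,.024*np.cos(k),.024*np.sin(k))) for k in t]);P=(P-o+.5)*f
    print(n,"x",P[:,0].min(),P[:,0].max(),"y",P[:,1].min(),P[:,1].max(), "argmin y",P[P[:,1].argmin()],"argmin x",P[P[:,0].argmin()])
E
python3 - <<'E'
import cv2,numpy as np
from sys import path
path.insert(0,'.')
from tri import *
import os
os.chdir('.')
t=np.linspace(0,2*np.pi,80)
acc={n:sum(cv2.imread(f"pics/{n}{k}.png").astype(float) for k in "012")/3 for n in("top","side")}
out=[]
for n,o,w,h,f in(("top",(310,170),32,22,12),("side",(235,205),32,40,12)):
    im=cv2.resize(acc[n][o[1]:o[1]+h,o[0]:o[0]+w].astype(np.uint8),None,fx=f,fy=f,interpolation=cv2.INTER_CUBIC)
    P=np.array([proj(n,SP(.185,.024*np.cos(k),.024*np.sin(k))) for k in t]);P=((P-o+.5)*f).astype(int)
    cv2.polylines(im,[P],True,(255,0,0),1)
    cv2.imwrite(f"pics/bush{n}.png",im)
E
```

```text
top x 272.5025670264322 516.7710978299856 y 214.69291579024275 443.60695207427943 argmin y [401.67863625 214.69291579] argmin x [272.50256703 336.1546619 ]
side x 118.9734860029829 342.79199077702015 y 207.93049671143683 412.19069016989033 argmin y [277.85543191 207.93049671] argmin x [118.973486   352.58291361]
```

View pics/bushtop.png

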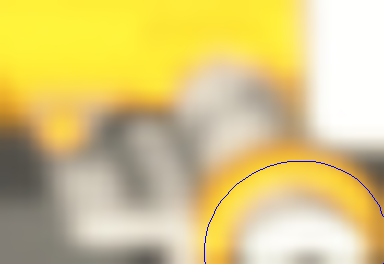

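View pics/bushside.png

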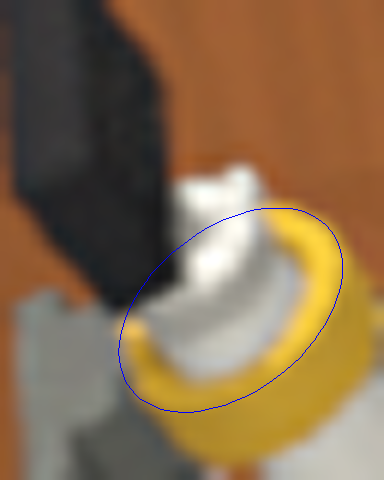

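```bash
python3 - <<'E'
from tri import *
for a,b in(((318.5,180.9),(267.2,234.2)),((318.5,180.9),(267.4,235.2)),((314.7,180.2),(268.5,230.8)),((314.7,180.6),(268.3,231)),((314.7,180.2),(268.8,230.4))):
    P,e=tri(a,b);print(a,b,{k:round(v*1000,1) for k,v in toS(P).items()},"v",round((toS(P)["a"]-.077)*1000,1),"e",round(e*1000,1))
E
python3 ms.py 8 3
```

```text
(318.5, 180.9) (267.2, 234.2) {'a': np.float64(118.0), 'y': np.float64(41.4), 'x': np.float64(5.7)} v 41.0 e 3.1
(318.5, 180.9) (267.4, 235.2) {'a': np.float64(115.1), 'y': np.float64(40.9), 'x': np.float64(4.7)} v 38.1 e 3.2
(314.7, 180.2) (268.5, 230.8) {'a': np.float64(115.4), 'y': np.float64(53.8), 'x': np.float64(8.1)} v 38.4 e 1.1
(314.7, 180.6) (268.3, 231) {'a': np.float64(115.2), 'y': np.float64(53.7), 'x': np.float64(7.0)} v 38.2 e 0.4
(314.7, 180.2) (268.8, 230.4) {'a': np.float64(116.2), 'y': np.float64(53.9), 'x': np.float64(8.9)} v 39.2 e 0.2
t 10.15 P [ 0.5352 -0.1186  0.2602] d along 32.7 F [ 5.2  3.6 -6.3] F.u -8.0 w 0.6952324200075443
```

Run:
```python
from tri import *
import cv2
I={k:cv2.imread(f"pics/side{k}.png").astype(np.float32) for k in "05678"}
def match(A,B,x0,y0,w,h,pad=20):
    f=6
    T=cv2.resize(A[y0:y0+h,x0:x0+w],None,fx=f,fy=f,interpolation=cv2.INTER_CUBIC)
    X0,Y0=x0-pad,y0-pad
    S=cv2.resize(B[Y0:y0+h+pad,X0:x0+w+pad],None,fx=f,fy=f,interpolation=cv2.INTER_CUBIC)
    r=cv2.matchTemplate(S,T,cv2.TM_CCOEFF_NORMED);_,m,_,l=cv2.minMaxLoc(r);return (l[0]/f-pad,l[1]/f-pad,m)
# local scale for finger pt
def solve(dxy,P0):
    u=SP(1,0)-SP(0,0);best=min(np.arange(0,.07,.0002),key=lambda d:np.linalg.norm(proj("side",P0+u*d)-proj("side",P0)-dxy));return best*1000,np.linalg.norm(proj("side",P0+u*best/1)-proj("side",P0)-dxy)
for k in "678":
    for nm,(x0,y0,w,h),P0 in(("fing",(218,205,28,24),SP(.24,-.035,-.0)),("pad",(236,212,14,20),SP(.235,-.03,.01)),("grip",(200,195,50,35),SP(.255,-.035,0))):
        m=match(I["5"],I[k],x0,y0,w,h);print(k,nm,np.round(m,2),np.round(solve(np.array(m[:2]),P0),2))
    m=match(I["0"],I[k],266,243,14,16);print(k,"barrel",np.round(m,2),np.round(solve(np.array(m[:2]),SP(.1,0,.016)),2))
```

```text
6 fing [-5.17 -6.33  0.98] [21.6   0.04]
6 pad [-4.67 -5.83  0.96] [20.    0.03]
6 grip [-5.   -6.17  0.98] [2.06e+01 2.00e-02]
6 barrel [0.17 0.17 0.55] [0.   0.24]Traceback (most recent call last):
  File "<stdin>", line 15, in <module>
  File "<stdin>", line 12, in solve
  File "<stdin>", line 12, in <lambda>
  File "h.py", line 9, in proj
    c=manip.camera_info(n);K=np.array(c["K"]);V=np.array(c["view"]);q=K@(V[:3,:3]@p+V[:3,3]);return q[:2]/q[2]
ValueError: time passes only in moves, steps and waits
```

```bash
python3 - <<'E'
import re
t=open("h.py").read()
t=t.replace("from rig import manip","from rig import manip\n_C={n:manip.camera_info(n) for n in('top','side')}").replace("c=manip.camera_info(n);","c=_C[n];")
open("h.py","w").write(t)
E
cat > mt.py <<'E'
from tri import *
import cv2
def match(A,B,x0,y0,w,h,pad=28):
    f=6
    T=cv2.resize(A[y0:y0+h,x0:x0+w],None,fx=f,fy=f,interpolation=cv2.INTER_CUBIC)
    S=cv2.resize(B[y0-pad:y0+h+pad,x0-pad:x0+w+pad],None,fx=f,fy=f,interpolation=cv2.INTER_CUBIC)
    r=cv2.matchTemplate(S,T,cv2.TM_CCOEFF_NORMED);_,m,_,l=cv2.minMaxLoc(r);return (l[0]/f-pad,l[1]/f-pad,m)
u=SP(1,0)-SP(0,0)
def solve(dxy,P0):
    b=min(np.arange(0,.07,.0002),key=lambda d:np.linalg.norm(proj("side",P0+u*d)-proj("side",P0)-dxy));return b*1000
def run(k):
    A=cv2.imread("pics/side5.png").astype(np.float32);B=cv2.imread(f"pics/side{k}.png").astype(np.float32)
    for nm,(x0,y0,w,h),P0 in(("fing",(218,205,28,24),SP(.24,-.035,-.0)),("pad",(236,212,14,20),SP(.235,-.03,.01)),("grip",(200,195,50,35),SP(.255,-.035,0))):
        m=match(A,B,x0,y0,w,h);print(k,nm,np.round(m,2),round(solve(np.array(m[:2]),P0),1))
if __name__=="__main__":
    import sys
    for k in sys.argv[1:]: run(k)
E
python3 mt.py 7 8
```

```text
7 fing [-8.17 -9.83  0.98] 33.6
7 pad [-7.5  -9.5   0.95] 32.2
7 grip [ -8.   -10.     0.97] 33.0
8 fing [-8.17 -9.83  0.97] 33.6
8 pad [-7.5  -9.5   0.95] 32.2
8 grip [ -8.   -10.     0.97] 33.0
```

Call:
carry_out(motion=[[[-0.0006,0.0,0.001],0],[[-0.0013,0.0,0.0023],0],[[-0.0019,0.0,0.0035],0],[[-0.0023,0.0,0.0043],0],[[-0.0025,0.0,0.0046],0]])

```text
clock: 10.62
position: [0.5328, -0.1186, 0.2645]
eef_rot: [0.052, 2.605, 0.007]
wrist_force: [6.9, 3.0, -7.4]
grip_width: 0.693
```

```bash
python3 ms.py 9 4; python3 mt.py 9;python3 - <<'E'
import cv2,numpy as np
a=sum(cv2.imread(f"pics/top{k}.png").astype(float) for k in "01234")/5
x0,y0,w,h=307,174,22,22;f=18
g=lambda im:cv2.resize(np.clip(im[y0:y0+h,x0:x0+w]*1.0,0,255).astype(np.uint8),None,fx=f,fy=f,interpolation=cv2.INTER_LANCZOS4)
b=cv2.imread("pics/top9.png").astype(float)
cv2.imwrite("pics/big9.png",np.hstack([g(b),g(128+b-a)]))
print(np.round((b-a)[176:188,316:326,1]).astype(int))
E
```

```text
t 10.8167 P [ 0.5328 -0.1186  0.2645] d along 37.6 F [ 5.8  3.4 -7.5] F.u -9.3 w 0.69419282626125
9 fing [ -9.33 -11.5    0.97] 38.8
9 pad [ -8.5  -10.83   0.96] 36.4
9 grip [ -9.17 -11.5    0.97] 37.8
[[  0   0   0   1   1   1   1   2   4   5]
 [  0   0   2   5   9  10   8   8   9   6]
 [ -1   1   3  14  26  34  33  28  14   0]
 [  0   1   7  20  35  44  44  34   3 -17]
 [  0   0   4  11  14  15  14   5 -23 -36]
 [  0   0   0   0  -5 -11 -17 -27 -44 -42]
 [  1   0   1  -2 -15 -33 -48 -57 -60 -36]
 [ -1   0  -1  -2 -13 -36 -52 -54 -42 -19]
 [  0   1   0  -1  -5 -13 -21 -19 -12  -5]
 [  0   0   1   1  -1  -1  -4  -3   0   0]
 [  0   0  -1   0   0   0   1   0   0  -1]
 [ -1   0   0   2   0   0  -1   0   0   0]]
```

View pics/big9.png

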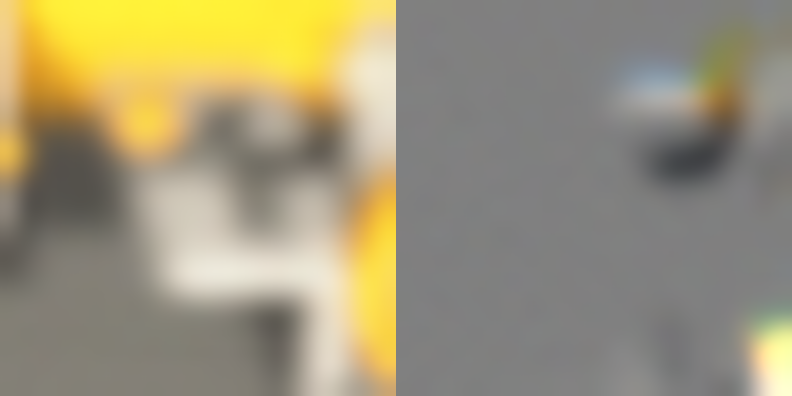

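Call:
carry_out(motion=[[[-0.0003,0.0,0.0005],0],[[-0.0005,0.0,0.0009],0]])

```text
clock: 11.03
position: [0.5325, -0.1185, 0.265]
eef_rot: [0.052, 2.605, 0.007]
wrist_force: [7.5, 3.5, -8.0]
grip_width: 0.696
```

```bash
python3 ms.py 10 46; python3 mt.py 10
```

```text
t 13.3333 P [ 0.5325 -0.1185  0.2651] d along 38.3 F [ 6.2  3.  -7.5] F.u -9.5 w 0.6961524315861083
10 fing [ -9.5  -11.5    0.97] 39.0
10 pad [ -8.67 -10.83   0.95] 36.8
10 grip [ -9.33 -11.67   0.97] 38.4
```

Run:
```python
import cv2,numpy as np
from tri import *
acc=sum(manip.capture("side").astype(float) for _ in range(12))/12
cv2.imwrite("pics/side11.png",acc.astype(np.uint8))
b=cv2.imread("pics/top10.png").astype(float)
def cen(im,x0,x1,y0,y1,th):
    # yellow saturation weight: R-B
    w=im[y0:y1,x0:x1,2]-im[y0:y1,x0:x1,0]
    print(np.round(w).astype(int))
    return w
cen(acc,262,275,226,242,0);cen(b,308,322,175,188,0)
print(np.round(acc[226:242,262:275].mean(2)).astype(int))
g=lambda im,x0,y0,w,h,f:cv2.resize(im[y0:y0+h,x0:x0+w].astype(np.uint8),None,fx=f,fy=f,interpolation=cv2.INTER_LANCZOS4)
cv2.imwrite("pics/fin.png",np.hstack([g(acc,257,222,20,20,20),g(b,308,172,20,20,20)]))
```

```text
[[187 166 120 106 106 105 108 110 107 105 103 102 100]
 [183 162 130 115 107 103 105 106 106 104 100  99 103]
 [183 157 136 129 113 103 105 110 107 101  99 104 132]
 [181 145 134 121  90  98 136 156 143 105 104 139 169]
 [170 138 134 128  93 132 186 182 152 114 133 164 171]
 [149 135 137 136 122 155 188 175 152 133 149 164 158]
 [139 136 138 132  91 114 166 160 145 140 154 165 171]
 [137 137 139 136  84  65 115 128 118 135 152 163 171]
 [137 136 141 138  73  16  85 121 109 128 149 162 171]
 [140 140 144 120  52  34 132 157 119 128 154 169 179]
 [143 144 138  85  17  11  73 117 133 102 118 138 149]
 [146 134  90  41   6   4  23  79 103  43  27  34  37]
 [140  86  34  12   7   5   9  42  47  18   9  10  11]
 [104  43  14   9   9   8   9  15  16  12  11  11  12]
 [ 35  14   9  10  11  11   9  10  11  12  13  13  13]
 [ 12   9   9  11  11  12  11  11  12  12  13  13  13]]
[[183 203 201 200 199 199 199 199 199 199 199 199 199 200]
 [176 200 203 201 197 193 192 192 192 191 191 192 193 194]
 [169 191 200 198 186 173 171 171 167 164 164 166 168 171]
 [155 175 187 185 161 141 146 149 136 121 
[... 729 characters left out ...]
21 108 107 130 148 135 103 100 132 161]
 [155 124 123 125 133 163 175 167 143 111 126 155 161]
 [135 121 122 124 143 171 174 163 144 127 144 156 146]
 [128 125 123 123 134 154 156 147 136 135 147 154 157]
 [127 125 123 121 119 120 127 120 111 126 143 151 160]
 [127 126 124 125 124 106 122 121 103 120 139 151 159]
 [128 127 125 127 126 123 158 154 106 111 132 147 155]
 [128 128 130 134 133 134 168 176 133 119 140 155 164]
 [126 130 147 150 160 158 164 187 183 194 203 207 210]
 [129 152 177 174 154 144 157 184 200 215 225 224 224]
 [147 174 177 173 164 143 156 179 201 218 226 226 224]
 [181 183 172 170 167 150 145 161 183 204 219 225 224]
 [180 160 162 163 161 162 151 158 182 194 207 223 226]]
```

View pics/fin.png

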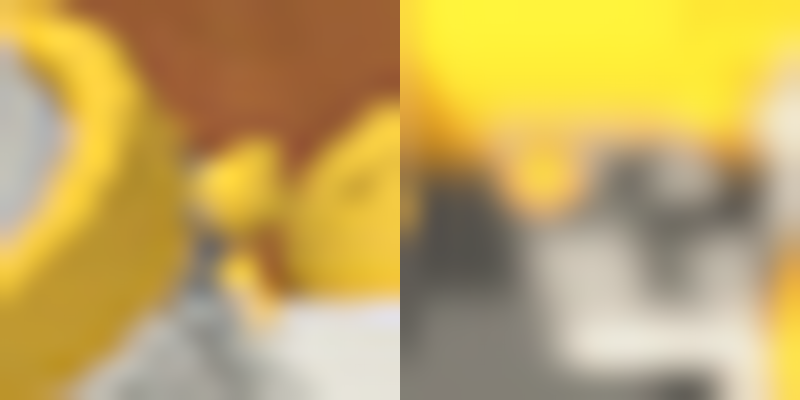

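Call:
carry_out(motion=[[[0.001,0.0,-0.0018],0],[[0.0025,0.0,-0.0045],0],[[0.0045,0.0,-0.008],0],[[0.0065,0.0,-0.0118],0],[[0.0075,0.0,-0.0137],0]])

```text
clock: 14.4
position: [0.5403, -0.1187, 0.2509]
eef_rot: [0.052, 2.605, 0.007]
wrist_force: [2.7, 1.4, -5.0]
grip_width: 0.695
```

Call:
carry_out(motion=[[[0.001,0.0,-0.0018],0],[[0.0025,0.0,-0.0045],0],[[0.0045,0.0,-0.008],0],[[0.0062,0.0,-0.0113],0],[[0.007,0.0,-0.0128],0]])

```text
clock: 14.82
position: [0.5475, -0.1188, 0.2377]
eef_rot: [0.052, 2.605, 0.007]
wrist_force: [0.3, -1.0, -3.2]
grip_width: 0.694
```

```bash
python3 ms.py 12 3; python3 mt.py 12
```

```text
t 14.9667 P [ 0.5474 -0.1188  0.2378] d along 7.2 F [ 0.7 -0.4 -3.6] F.u -3.5 w 0.6914663771125532
12 fing [-1.67 -2.    0.99] 7.0
12 pad [-1.5  -1.83  0.96] 6.4
12 grip [-1.5  -2.    0.99] 6.6
```

Call:
carry_out(motion=[[[0.0006,0.0,-0.001],0],[[0.0012,0.0,-0.0022],0],[[0.0019,0.0,-0.0035],0],[[0.0019,0.0,-0.0035],0]])

```text
clock: 15.35
position: [0.5493, -0.1188, 0.2345]
eef_rot: [0.052, 2.605, 0.006]
wrist_force: [-0.7, -1.5, -3.5]
grip_width: 0.698
```

```bash
python3 ms.py 13 3
```

```text
t 15.5 P [ 0.5492 -0.1188  0.2346] d along 3.5 F [-0.2 -1.2 -3.3] F.u -2.8 w 0.6957621255659264
```

Call:
carry_out(motion=[[[0.0005,0.0,-0.0009],0],[[0.001,0.0,-0.0018],0],[[0.001,0.0,-0.0018],0]])

```text
clock: 15.8
position: [0.5502, -0.1188, 0.2327]
eef_rot: [0.052, 2.605, 0.006]
wrist_force: [0.2, -1.1, -3.5]
grip_width: 0.698
```

```bash
python3 ms.py 14 3
```

```text
t 15.95 P [ 0.5502 -0.1188  0.2328] d along 1.4 F [-0.3 -0.8 -3.9] F.u -3.3 w 0.6981140035336177
```

Call:
carry_out(motion=[[[0.0005,0.0,-0.0009],0],[[0.001,0.0,-0.0018],0],[[0.001,0.0,-0.0018],0]])

```text
clock: 16.25
position: [0.5507, -0.1188, 0.2321]
eef_rot: [0.052, 2.605, 0.006]
wrist_force: [-21.5, 0.5, 15.5]
grip_width: 0.696
```

```bash
python3 ms.py 15 3; python3 mt.py 15
```

```text
t 16.4 P [ 0.5507 -0.1189  0.2321] d along 0.6 F [-20.   -0.3  15.1] F.u 22.8 w 0.6942635857858999
15 fing [0.17 0.   0.99] 0.0
15 pad [0.17 0.   0.99] 0.0
15 grip [0.17 0.   1.  ] 0.0
```

Call:
carry_out(motion=[[[-0.001,0.0,0.0018],0],[[-0.003,0.0,0.0055],0],[[-0.006,0.0,0.011],0],[[-0.0085,0.0,0.0155],0],[[-0.0095,0.0,0.0175],0]])

```text
clock: 16.87
position: [0.5408, -0.1187, 0.25]
eef_rot: [0.052, 2.605, 0.007]
wrist_force: [1.7, 1.5, -6.4]
grip_width: 0.696
```

Call:
carry_out(motion=[[[-0.001,0.0,0.0018],0],[[-0.0027,0.0,0.0049],0],[[-0.0046,0.0,0.0085],0],[[-0.006,0.0,0.011],0],[[-0.0067,0.0,0.0122],0]])

```text
clock: 17.28
position: [0.534, -0.1186, 0.2625]
eef_rot: [0.052, 2.605, 0.007]
wrist_force: [4.9, 3.0, -8.6]
grip_width: 0.694
```

```bash
python3 ms.py 16 3; python3 mt.py 16
```

```text
t 17.4333 P [ 0.534  -0.1185  0.2623] d along 35.1 F [ 5.1  2.1 -7.7] F.u -9.1 w 0.6937965123661224
16 fing [ -8.67 -10.67   0.97] 36.0
16 pad [ -8.   -10.17   0.96] 34.2
16 grip [ -8.5  -10.67   0.97] 35.2
```

Call:
carry_out(motion=[[[-0.0006,0.0,0.001],0],[[-0.0013,0.0,0.0023],0],[[-0.0019,0.0,0.0035],0],[[-0.0023,0.0,0.0043],0],[[-0.0025,0.0,0.0047],0]])

```text
clock: 17.9
position: [0.5317, -0.1185, 0.2666]
eef_rot: [0.052, 2.605, 0.007]
wrist_force: [5.3, 1.4, -9.2]
grip_width: 0.692
```

```bash
python3 ms.py 17 44; python3 mt.py 17
```

```text
t 20.1 P [ 0.5317 -0.1185  0.2666] d along 40.0 F [ 5.   2.  -8.5] F.u -9.9 w 0.6912078045243027
17 fing [-10.   -12.17   0.97] 41.2
17 pad [ -9.17 -11.5    0.95] 38.8
17 grip [ -9.83 -12.33   0.96] 40.4
```

Held 2.2 s at about 39 mm. Now easing back home.

Call:
carry_out(motion=[[[0.001,0.0,-0.0018],0],[[0.0025,0.0,-0.0045],0],[[0.0045,0.0,-0.008],0],[[0.0065,0.0,-0.0118],0],[[0.0075,0.0,-0.0137],0]])

```text
clock: 20.57
position: [0.5395, -0.1186, 0.2524]
eef_rot: [0.052, 2.605, 0.007]
wrist_force: [2.5, 0.6, -6.4]
grip_width: 0.692
```

Call:
carry_out(motion=[[[0.001,0.0,-0.0018],0],[[0.0025,0.0,-0.0045],0],[[0.0045,0.0,-0.008],0],[[0.0062,0.0,-0.0113],0],[[0.007,0.0,-0.0128],0]])

```text
clock: 20.98
position: [0.5467, -0.1187, 0.2392]
eef_rot: [0.052, 2.606, 0.007]
wrist_force: [-1.4, -1.6, -4.5]
grip_width: 0.695
```

```bash
python3 ms.py 18 3
```

```text
t 21.1333 P [ 0.5466 -0.1187  0.2393] d along 8.9 F [-0.  -1.7 -5.2] F.u -4.6 w 0.6921876438386693
```

Call:
carry_out(motion=[[[0.0009,0.0,-0.0016],0],[[0.0018,0.0,-0.0034],0],[[0.0027,0.0,-0.005],0],[[0.0034,0.0,-0.0063],0],[[0.0036,0.0,-0.0067],0]])

```text
clock: 21.6
position: [0.5502, -0.1188, 0.2328]
eef_rot: [0.052, 2.605, 0.006]
wrist_force: [-1.8, -2.4, -3.1]
grip_width: 0.696
```

Call:
carry_out(motion=[[[0.0003,0.0,-0.0005],0],[[0.0005,0.0,-0.0008],0],[[0.0005,0.0,-0.0008],0]])

```text
clock: 21.85
position: [0.5505, -0.1188, 0.2324]
eef_rot: [0.052, 2.605, 0.006]
wrist_force: [-10.0, -1.4, 4.5]
grip_width: 0.692
```

```bash
python3 ms.py 19 6; python3 mt.py 19
```

```text
t 22.15 P [ 0.5505 -0.1188  0.2324] d along 0.9 F [-9.5 -1.8  3.2] F.u 7.3 w 0.693067240737935
19 fing [ 0.   -0.17  0.99] 0.4
19 pad [0.   0.   0.99] 0.0
19 grip [0. 0. 1.] 0.0
```

On its stop. Opening gradually, then retracting up the slope.

Call:
carry_out(motion=[[[0.0,0.0,0.0],0],[[0.0,0.0,0.0],0],[[0.0,0.0,0.0],0],[[0.0,0.0,0.0],0],[[0.0,0.0,0.0],0]], jaw=1)

```text
clock: 22.62
position: [0.5507, -0.1188, 0.2326]
eef_rot: [0.052, 2.605, 0.006]
wrist_force: [0.0, -0.2, -0.2]
grip_width: 1.0
```

```bash
python3 ms.py 20 3; python3 st.py
```

```text
t 22.7667 P [ 0.5506 -0.1188  0.2325] d along 1.0 F [-0.5 -0.2  0. ] F.u 0.2 w 1.0020572483088663
t 22.82 q [-0.397  0.115  1.984  0.365  0.57  -2.189] p [ 0.5505 -0.1188  0.2324]
zaxis [ 0.511 -0.006 -0.86 ] yaxis [0.036 0.999 0.015] tilt deg 30.7 F [-0.6 -0.3 -0.3] w 1.001
```

View pics/top20.png

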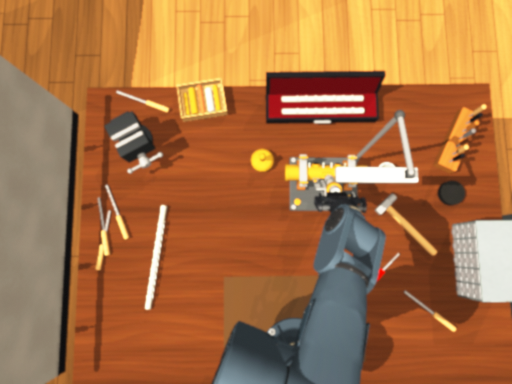

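Call:
carry_out(motion=[[[-0.008,0.0,0.014],0],[[-0.02,0.0,0.035],0],[[-0.034,0.0,0.06],0],[[-0.05,0.0,0.086],0],[[-0.068,0.0,0.115],0]])

```text
clock: 23.23
position: [0.4816, -0.1185, 0.3479]
eef_rot: [0.052, 2.606, 0.007]
wrist_force: [0.0, 0.1, -0.7]
grip_width: 1.002
```

Call:
carry_out(motion=[[[-0.015,0.0,0.02],0],[[-0.03,0.0,0.04],0],[[-0.04,0.0,0.05],0],[[-0.04,0.0,0.05],0]])

```text
clock: 23.57
position: [0.4411, -0.1189, 0.4007]
eef_rot: [0.052, 2.602, 0.004]
wrist_force: [0.4, -0.5, 0.1]
grip_width: 1.002
```

```bash
python3 ms.py 21 4; python3 st.py
python3 - <<'E'
import cv2,numpy as np
for n in("top","side"):
    a=cv2.imread(f"pics/{n}0.png").astype(float);b=cv2.imread(f"pics/{n}21.png").astype(float)
    if n=="top": print("plate/pointer diff",np.abs(b-a)[172:192,308:330].max())
    else: print("side scale diff",np.abs(b-a)[215:265,235:290].mean())
    for k,(x,y,r) in dict(top=dict(burner=(262,160,14),jar=(386,168,3),flute=(156,255,10)),side=dict(burner=(295,225,10),jar=(307,365,18),flute=(185,160,40)))[n].items():
        print(n,k,round(np.abs(b-a)[y-r:y+r,x-r:x+r].mean(),2))
E
```

```text
t 23.7667 P [ 0.4417 -0.1186  0.3976] d along 198.0 F [ 0.2  0.3 -0.5] F.u -0.5 w 1.0030017524614874
t 23.82 q [-0.531 -0.253  1.912  0.3    1.031 -2.158] p [ 0.4418 -0.1184  0.3966]
zaxis [ 0.508 -0.004 -0.861] yaxis [0.035 0.999 0.016] tilt deg 30.5 F [ 0.2 -0.2 -0.3] w 0.998
plate/pointer diff 11.0
top burner 1.74
top jar 1.01
top flute 1.8
side scale diff 4.602787878787879
side burner 4.48
side jar 4.77
side flute 21.46
```

View pics/side21.png

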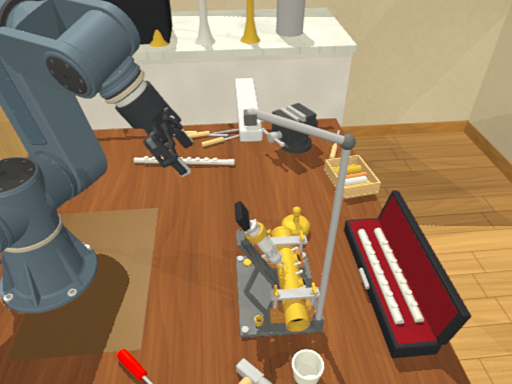

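The scale is back home, and the pointer, flute, burner and jar look unchanged. The gripper is clear of everything.

```bash
python3 -c "
from rig import manip
print(manip.job_done())"
```

```text
the job is handed in; nothing more can be done
None
```

The pull test is done and handed in at 24 s of the 48 s allowed. I could not confirm directly that the index was level with the pointer.

**What I did**
- **Approach:** an upright tool would have hit the light bar, and the moves only allow turning about the vertical. I tilted the tool to 30° by commanding poses beyond the arm's reach. I then gripped the handle on its two end faces, along the slope.
- **Pull:** I drew the scale out twice. The first hold was about 37.4 mm for 2.3 s or more, and I then eased it home. On that return the stop showed my zero was about 1 mm off. So I pulled again to about 39 mm and held it 2.2 s.
- **Finish:** I eased the scale onto its stop (contact force at the stop), opened the gripper and backed off up the slope.

**What the last checks showed**
- **At the end:** the scale looks fully home. The plate and pointer area in the top picture matches the first one. The burner and jar matched the first pictures. The flute matched in the top view; in the side view the arm stood in front of it. The gripper was clear with wrist force near zero.
- **Pointer position is the weak point:** I placed it at about 38–41 mm from its thumbscrew and dark tip seen in both cameras. The tips themselves could not be resolved.
- **Disagreement in the top view:** the index looked about 1.6 pixels past the pointer. That fits only if the pointer stands about 5 mm higher off the plate than the index.
- **Force reading:** at the first hold the force (9.5 N) suggested about 36 mm, against about 37.4 mm from the arm position. That is close to what the force noise allows.
- **Finger tips:** in the pictures they sat about 33 mm farther back than the tool description says. I aligned the grasp by the cameras instead.

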